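# Stow the loose samples, check weight and test cup for the drive

## Robot

A 6-joint arm with a two-finger parallel gripper is mounted at the origin on a cart in front of the work surface, level with it; the furniture and walls round the work are solid. World frame = base frame: x ahead of the robot, y to its left, z up, the work surface at z = 0. Lengths are in m, angles in rad, forces in N, time in s.
With the tool pointing down it reaches from about 0.35 to 0.975 m from the base axis. Payload 4.9 kg.
Tool frame: the origin (TCP) lies at the very end of the fingers, on their centre line; the grasp point (between the pads) lies 19 mm behind it; y points along the fingers, z is the direction in which the jaws open and shut, and the axes are right-handed (so a half turn about y gives the same grasp; the last joint's range is limited). The gripper opens to 85 mm and grips with 20 to 120 N. Pads are 22 mm wide; open, the fingers measure 114 mm over their backs; the gripper's body (76 mm by 85 mm) begins 54 mm behind the grasp point. The pads swing forward as they close: fully open they stand 13 mm farther back than shut.
Start: joints at [1.126, 0.053, 1.613, -0, 1.476, -0.119], TCP at [0.2, 0.592, 0.231] pointing down, gripper open.
Joint ranges: [-3.01, 3.01], [-1.01, 2.22], [0.06, 2.58], [-1.02, 4.17], [0.09, 2.62], [-3.14, 3.14]. Speed limits (rad/s): [2.57, 2.57, 3.14, 3.14, 3.14, 3.14].

## Interface

Orientations are given as a rotation vector (axis times angle).
In Python, from station import monitor, viewer, ticket gives the robot as it stands.
- The arm moves only by the tool servo_tool, never from a script. Its argument "commands" is one flat list of numbers, 7 for each row, row after row: the turn, a rotation vector about the tool's x, y, z in rad, then the shift along the tool's x, y, z in cm, then the opening, from 0 (shut) to 1 (fully open). In form: [rx, ry, rz, dx, dy, dz, claw, rx, ry, rz, dx, dy, dz, claw, ...]. A call has 1 to 20 rows; each row shifts and turns the pose as measured when the row begins, along the tool's axes as they then stand; what a row does not reach is not made up. A row lasts 1/10 s, in which the tool goes at most 50 mm and 8.59 degrees, less where a joint would pass 70% of its speed; a pose out of reach is approached as far as the arm can. A call is refused whole if a number of a shift passes 5 or a number of a turn 0.15, either way. A call with a gripper value outside its range is refused whole. The fingers move at their own pace and stop on an object; "grip_force" is the grip in N (left out, the last holds). Time passes only in rows, so rows that do not move let the fingers close. It gives the time, the measured TCP pose, the force and the opening at its end, in the units of the state.
- monitor.get_obs(): the state, without advancing time (a new reading comes with each control period).
- viewer.get_image(name): name is "scene" or "top"; returns a dict with "frame" (480x640x3 uint8, red, green, blue), "depth" (480x640 float32, m along the optical axis (not along the pixel's ray), 0 where there is no reading), "camera_matrix" (3x3 intrinsics, pixels), "dist_coeffs" ([k1, k2, p1, p2, k3] as OpenCV has them; the pictures are not rectified), "cam_to_world" (4x4, takes a point from camera to world coordinates). Camera axes: x right, y down, z forward; pixel columns grow to the right and rows downward; lengths in m; the calibration is good to about 2 mm. A picture is of the moment at which its call begins.
- ticket.finish_job(): hands the job in, once; it reports no verdict.
The state is a dict: "t": time; "q": joint angles; "dq": joint speeds; "effort": joint torques, N m; "tool_pos": TCP position; "tool_rot": TCP orientation; "contact_force": force on the tool from outside, world axes, zero at the start; "wrist_torque": the same for the moment, N m; "opening": finger opening in m.
Only numpy, scipy, OpenCV 4.12 (cv2) and the standard library are available. Lean on these libraries where they do the work, as an engineer would, in place of code of your own. Each camera call takes 0.05 s, during which the arm holds its last target.

## Task

The lab van is about to leave, so put the five loose things at the front of the worktop into their holders: the white-capped vial (still to be tested) into the free pocket of the blue caddy, the black-capped vial (already tested) into the free pocket of the orange caddy, the brass check weight into its open wooden case, and the steel cup into the round green nest; only once the cup stands in its nest, lay its lid on it, knob up, so that it covers the cup. Set each thing down upright and fully home rather than dropping it, keep the vials upright all the way, and leave the beaker behind the holders where it is.

Things in the scene. Friction and masses are not known exactly. Their poses are not given: they have to be found in the camera images.
- white_vial_center (a point): Loose 20 ml screw-top sample vial with a WHITE cap and green fuel in it; diameter 28 (glass body, up to 40 above its foot), cap diameter 24 (48 to 60 above the foot), 60 high, 35 g. The point is its centre, 30 above its foot; z up along the vial. It stands upright on the worktop at the start.
- black_vial_center (a point): Loose 20 ml screw-top sample vial of the same size (28 diameter, cap 24, 60 high, 35 g) with a BLACK cap and straw-coloured fuel in it. The point is its centre, 30 above its foot; z up along the vial. It stands upright on the worktop at the start.
- check_weight_center (a point): Loose brass check weight, 200 g: a plain cylinder of diameter 30 up to 30 above its foot, then a neck and a small knob, 51 high in all. The point is its centre, 25.5 above its foot; z up. Grip it round the plain cylinder.
- test_cup_center (a point): Loose open steel test cup, hollow, diameter 52 at the rim and 47 at the foot, 37 high, 90 g. The point is its centre, 18.5 above its foot; z up. It stands open side up at the start.
- test_lid_center (a point): Loose steel lid of the test cup: a flat round plate of diameter 55 with an edge 3 thick, slightly domed, with a knob in the middle, 11 in diameter, whose top is 20 above the underside; 40 g. The point is its centre, 10 above the underside; z up towards the knob. It lies knob up at the start. Grip it by the top 9 mm of the knob. It simply lies on the cup's rim, its underside 37 above the cup's foot.
- blue_caddy_pocket (a point): BLUE fixed vial caddy, 120 long (its own x), 66 wide, 21 high, with two round rubber-lined pockets in a row; the rear one (56 further along +x) already holds a white-capped vial and is taken. The point is the centre of the floor of the free front pocket, 6 above the worktop. A pocket tapers from diameter 45 at the mouth to 35 at the floor, 15 deep. x runs from the free pocket to the taken one, y across the row, z up.
- orange_caddy_pocket (a point): ORANGE fixed vial caddy of the same size and form (120 x 66 x 21); its rear pocket, 56 further along +x, already holds a black-capped vial. The point is the centre of the floor of the free front pocket, 6 above the worktop. The pocket tapers from diameter 45 at the mouth to 35 at the floor, 15 deep. Axes as for the blue caddy.
- case_pocket (a point): Fixed wooden case of the check weight, 72 x 72 and 20 high, with a blue insert; its hinged lid stands open, upright and fixed, along the rear (+x) edge, up to 90 above the worktop and 44 or more from the pocket's centre. The point is the centre of the floor of its round pocket, 9 above the worktop; the pocket tapers from diameter 47 at the mouth (17 above the worktop) to 37 at the floor, 8 deep. x points to the lid, z up.
- nest_pocket (a point): Fixed round nest of the test cup: a green flange of diameter 92 with a black rubber-lined seat, 16 high. The point is the centre of the seat's floor, 5 above the worktop; the seat tapers from diameter 68 at the mouth to 54 at the floor, 11 deep. z up.
- beaker: Bystander: loose clear plastic beaker with a little liquid, 50 in diameter, 59 high, standing behind the holders. Origin at the centre of its underside. To be left where it is.
Things that resemble listed ones, but are neither listed nor needed, are in the scene too. Leave any pink, purple or turquoise look-alike of the part that bears black_vial_center alone.

How it is judged:
On the way, in this order (a step that is already met when the one before it is completed fails the run):
1. the test cup stands upright in the green nest (horizontal distance between test_cup_center and nest_pocket below 0.01 m and height (world z) of test_cup_center below 0.0275 m and angle between test_cup_center's own z axis and vertical below 0.12 rad), for 0.2 s.
2. the lid lies flat on the cup, which stands in its nest (all of step 1 and horizontal distance between test_lid_center and test_cup_center below 0.01 m and z of test_lid_center in the frame of test_cup_center between 0.0245 and 0.0325 m and angle between test_lid_center's own z axis and vertical below 0.12 rad), for 0.2 s.
At the end, for the whole second after the job is handed in: Each vial, the weight and the cup stands in its own pocket, within 10 mm of the pocket's centre, at most 4 mm above its floor, tilted under 7 degrees; the lid lies knob up on the cup within 10 mm of its centre and 4 mm of its seated height, tilted under 7 degrees; all at rest (all of step 2 and horizontal distance between white_vial_center and blue_caddy_pocket below 0.01 m and height (world z) of each of white_vial_center, black_vial_center below 0.04 m and angle between each of white_vial_center, black_vial_center, check_weight_center's own z axis and vertical below 0.12 rad and horizontal distance between black_vial_center and orange_caddy_pocket below 0.01 m and horizontal distance between check_weight_center and case_pocket below 0.01 m and height (world z) of check_weight_center below 0.0385 m and linear speed of each of white_vial, black_vial, check_weight, test_cup, test_lid below 0.02 m/s); the robot touches nothing.
It fails at once if a vial, the weight, the cup or the lid is let go well above the place where it is to stand (more than about 3 cm) ((height (world z) of white_vial_center above 0.07 m and contact force between the fingers and white_vial below 0.01 N) or (height (world z) of black_vial_center above 0.07 m and contact force between the fingers and black_vial below 0.01 N) or (height (world z) of check_weight_center above 0.07 m and contact force between the fingers and check_weight below 0.01 N) or (height (world z) of test_cup_center above 0.06 m and contact force between the fingers and test_cup below 0.01 N) or (height (world z) of test_lid_center above 0.088 m and contact force between the fingers and test_lid below 0.01 N)).
It fails at once if a vial is tipped by more than 35 degrees (angle between any of white_vial_center, black_vial_center's own z axis and vertical above 0.61 rad).
It fails at once if the beaker is shifted by more than 15 mm or tipped (distance of beaker from where it was at the start of the episode above 0.015 m or angle between beaker's own z axis and vertical above 0.3 rad).
It also fails if it takes over 125 s, if anything falls off the work surface, if the arm or the gripper's body presses on something with over 40 N, if the wrist force passes 120 N, or if a joint passes its speed limit or range.

## Working session

There is one attempt and no reset: what is moved stays moved. The work goes in short steps, Python scripts to look and compute and a tool call to move; the robot and the scene stay as the last step left them, time stands still between calls to the robot, and variables do not carry over. Pictures are saved under pics/ and viewed, and the job is handed in when it is done.

Besides the shell and the picture viewer there is one more tool, called after "Emit:" by a JSON object that holds its "op" and its "data", one argument or row to a line. servo_tool: Moves the arm, as the interface text tells. Its arguments: {"type":"object","properties":{"commands":{"type":"array","items":{"type":"number"}},"grip_force":{"type":"number"}},"required":["commands"]}

```bash
ls; mkdir -p pics
cat > h.py <<'E'
import numpy as np, cv2
from station import monitor, viewer, ticket
def grab(n):
    d=viewer.get_image(n); np.savez('%s.npz'%n, **{k:np.array(v) for k,v in d.items()}); return d
def load(n): return np.load('%s.npz'%n)
def p3(d,u,v,z=None):
    K=d['camera_matrix'];D=d['dist_coeffs'];T=d['cam_to_world']
    x=cv2.undistortPoints(np.array([[[u,v]]],float),np.array(K),np.array(D))[0,0]
    r=np.array([x[0],x[1],1.])
    if z is None:
        dp=d['depth'][int(round(v)),int(round(u))]; return T[:3,:3]@(r*dp)+T[:3,3]
    w=T[:3,:3]@r; o=T[:3,3]; return o+w*(z-o[2])/w[2]
def save(im,n): cv2.imwrite('pics/'+n,im[:,:,::-1])
def crop(d,u0,v0,u1,v1,s,n):
    im=cv2.resize(d['frame'][v0:v1,u0:u1],None,fx=s,fy=s,interpolation=cv2.INTER_CUBIC); save(im,n)
E
python3 - <<'E'
from h import *
for n in('scene','top'):
    d=grab(n); save(d['frame'],n+'0.png'); print(n,d['cam_to_world'].round(3),d['camera_matrix'].round(1),d['dist_coeffs'])
print(monitor.get_obs())
E
```

```text
pics
scene [[-0.795 -0.295  0.53   0.129]
 [-0.607  0.385 -0.695  0.533]
 [ 0.001 -0.874 -0.485  0.473]
 [ 0.     0.     0.     1.   ]] [[474.5   0.  314.7]
 [  0.  474.5 238. ]
 [  0.    0.    1. ]] [-0.0826787  0.         0.         0.         0.       ]
top [[-0.029 -0.985  0.169  0.4  ]
 [-0.999  0.026 -0.021 -0.048]
 [ 0.016 -0.169 -0.985  1.016]
 [ 0.     0.     0.     1.   ]] [[451.3   0.  322.7]
 [  0.  451.3 235.4]
 [  0.    0.    1. ]] [-0.06460248  0.          0.          0.          0.        ]
{'t': 0.1, 'q': array([ 1.12596438e+00,  5.33095746e-02,  1.61418431e+00, -1.70931528e-05,
        1.47603557e+00, -1.19029659e-01]), 'dq': array([-0.00051686, -0.00196745, -0.00447001,  0.0005738 ,  0.00159317,
        0.00060072]), 'effort': array([ 1.22326837e-04, -3.94901991e+01, -3.71363604e+01, -1.69458153e-04,
        3.86038329e-03,  4.10906091e-05]), 'tool_pos': array([0.19981091, 0.59158143, 0.23015786]), 'tool_rot': array([-1.55750076,  0.256156  , -0.25533207]), 'contact_force': array([-0.07223966, -0.98323763, -0.28937615]), 'wrist_torque': array([-0.01447985,  0.00877985,  0.01901119]), 'opening': 0.0854010158415394}
```

View pics/scene0.png

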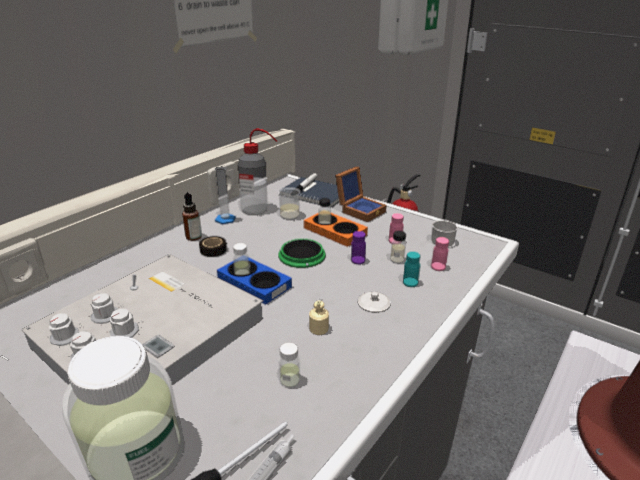

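View pics/top0.png

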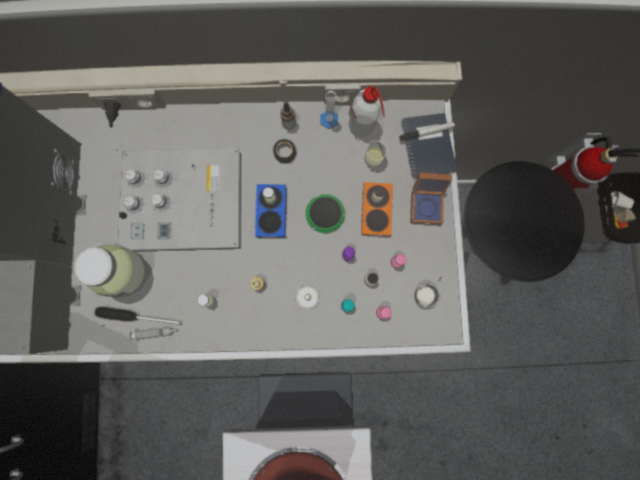

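The scene shows the white vial at about (289,366), the weight at (319,318), the lid at (374,301), and the black vial at (398,248). The black vial is surrounded by purple (358,247), turquoise (411,269) and pink (397,229), (440,254) look-alikes. The cup is at (443,234). In the top view they are at vial (205,300), weight (257,284), lid (308,297), black vial (372,279), cup (426,296).

Run:
```python
from h import *
d=load('top')
crop(d,180,230,320,330,5.7,'t1.png'); crop(d,320,230,460,330,5.7,'t2.png'); crop(d,240,165,460,255,3.6,'t3.png')
s=load('scene'); crop(s,340,200,470,300,6,'s1.png')
```

```text
(no output)
```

View pics/t1.png

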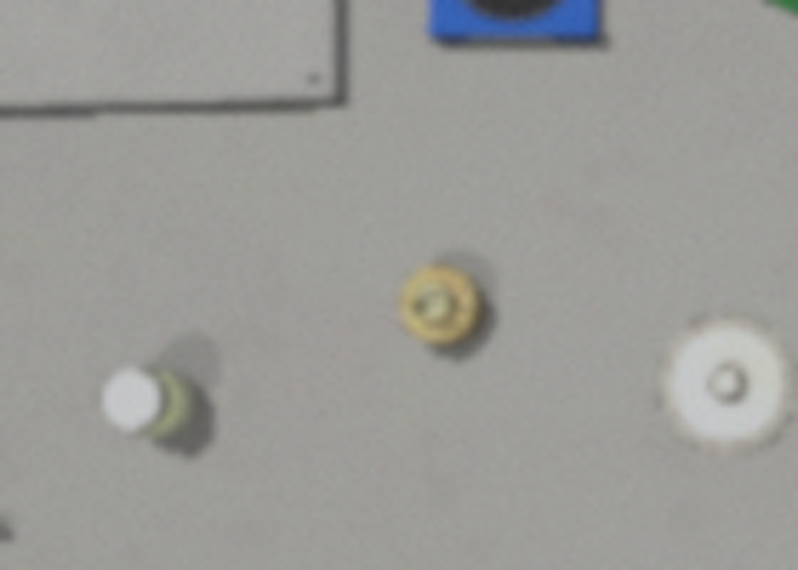

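View pics/t2.png

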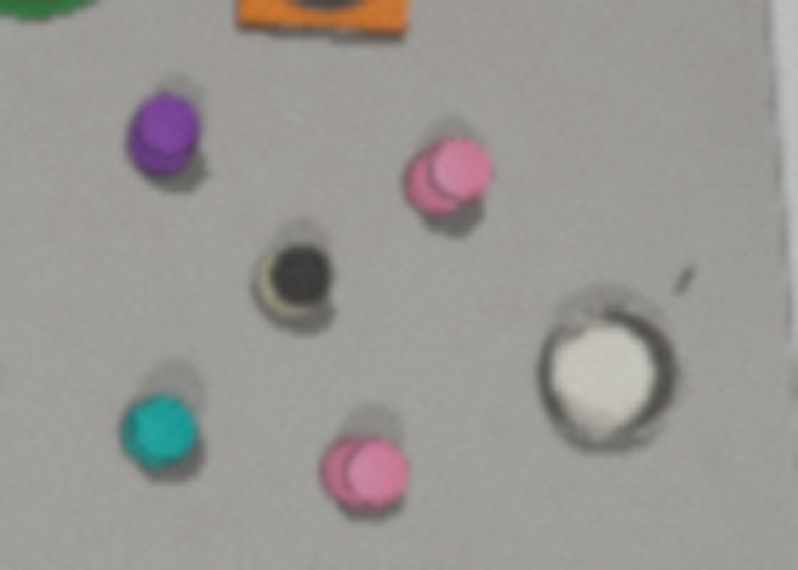

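View pics/t3.png

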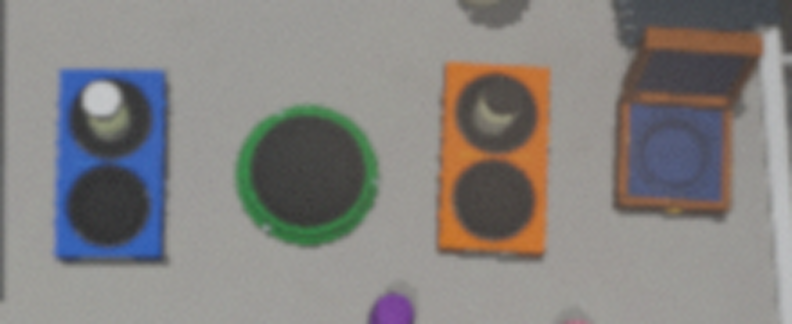

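View pics/s1.png

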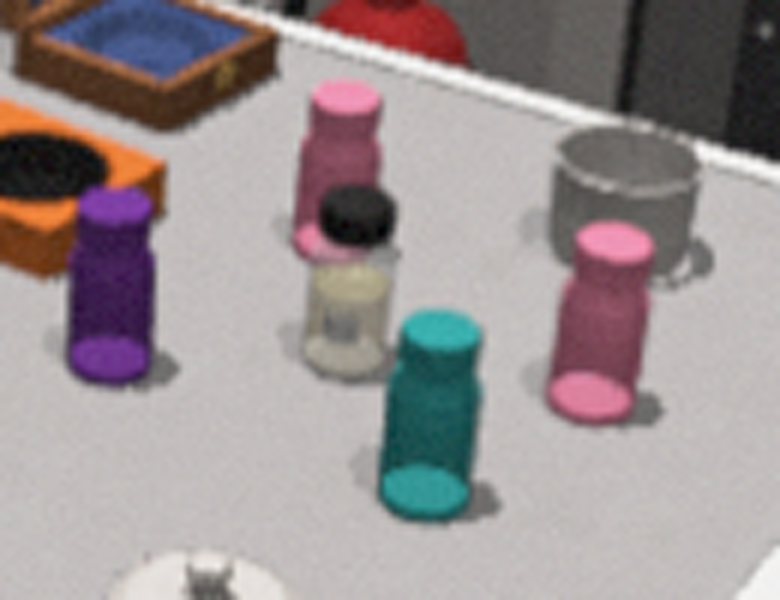

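Run:
```python
from h import *
d=load('top')
def t(o,s,x,y,z,n,l=d):
    u=o[0]+(x+.5)/s-.5; v=o[1]+(y+.5)/s-.5
    dd={k:l[k] for k in('camera_matrix','dist_coeffs','cam_to_world','depth')}
    print(n,(round(u,1),round(v,1)),p3(dd,u,v,z).round(4),'depth',p3(dd,u,v).round(4))
a=(180,230);b=(320,230);c=(240,165)
t(a,5.7,132,400,.06,'white');t(a,5.7,437,304,.051,'wt knob');t(a,5.7,441,306,.03,'wt body');t(a,5.7,728,383,.02,'lidknob');t(a,5.7,726,382,.003,'lid')
t(b,5.7,301,276,.06,'black');t(b,5.7,607,374,.037,'cup')
for x,y,n in((166,125,'purple'),(461,170,'pink1'),(162,430,'teal'),(377,472,'pink2')):t(b,5.7,x,y,.06,n)
t(c,3.6,107,205,.021,'blue');t(c,3.6,110,118,.021,'blue taken');t(c,3.6,308,170,.016,'nest');t(c,3.6,494,200,.021,'orange');t(c,3.6,496,112,.021,'orange taken');t(c,3.6,674,154,.017,'case');t(c,3.6,102,97,.066,'takenwhitecap')
s=load('scene');f=(340,200)
t(f,6,359,205,.06,'black s',s);t(f,6,627,160,.037,'cup s',s)
t(f,6,114,206,.06,'purple',s);t(f,6,346,98,.06,'pink1',s);t(f,6,441,330,.06,'teal',s);t(f,6,616,244,.06,'pink2',s)
crop(s,210,220,340,400,3.3,'s2.png');crop(s,280,160,480,320,4,'s3.png')
```

```text
white (202.7, 299.8) [0.4335 0.1881 0.06  ] depth [0.4335 0.1884 0.0588]
wt knob (256.3, 282.9) [0.4666 0.0764 0.051 ] depth [0.4666 0.0764 0.051 ]
wt body (257.0, 283.3) [0.4673 0.0776 0.03  ] depth [0.466  0.0752 0.0488]
lidknob (307.3, 296.8) [ 0.4355 -0.0311  0.02  ] depth [ 0.4355 -0.0311  0.0198]
lid (307.0, 296.6) [ 0.4365 -0.0301  0.003 ] depth [ 0.4359 -0.0304  0.0198]
black (372.4, 278.0) [ 0.4697 -0.1707  0.06  ] depth [ 0.4696 -0.1706  0.0608]
cup (426.1, 295.2) [ 0.4306 -0.2889  0.037 ] depth [ 0.4317 -0.2971  0.0038]
purple (348.7, 251.5) [ 0.5277 -0.1225  0.06  ] depth [ 0.528  -0.1227  0.0581]
pink1 (400.5, 259.4) [ 0.5077 -0.2328  0.06  ] depth [ 0.5079 -0.2332  0.058 ]
teal (348.0, 305.0) [ 0.4145 -0.1168  0.06  ] depth [ 0.4145 -0.1169  0.0582]
pink2 (385.7, 312.4) [ 0.3967 -0.1955  0.06  ] depth [ 0.3967 -0.1957  0.0586]
blue (269.4, 221.6) [0.6054 0.0502 0.021 ] depth [0.6089 0.0519 0.0039]
blue taken (270.2, 197.4) [0.6613 0.0479 0.021 ] depth [0.6507 0.044  0.0615]
nest (325.2, 211.9) [ 0.6257 -0.076   0.016 ] depth [ 0.6279 -0.0763  0.006 ]
orange (376.9, 220.2) [ 0.6024 -0.1919  0.021 ] depth [ 0.6062 -0.1946  0.0027]
orange taken (377.4, 195.8) [ 0.6592 -0.1961  0.021 ] depth [ 0.6504 -0.191   0.0549]
case (426.9, 207.4) [ 0.6302 -0.3089  0.017 ] depth [ 0.6321 -0.311   0.0091]
takenwhitecap (268.0, 191.6) [0.6627 0.0483 0.066 ] depth [0.6628 0.0483 0.0656]
black s (399.4, 233.8) [ 0.4674 -0.1661  0.06  ] depth [ 0.4673 -0.1659  0.0601]
cup s (444.1, 226.2) [ 0.43   -0.2876  0.037 ] depth [ 0.4389 -0.3118  0.0241]
purple (358.6, 233.9) [ 0.5265 -0.12    0.06  ] depth [ 0.5282 -0.1229  0.0582]
pink1 (397.2, 215.9) [ 0.5062 -0.2289  0.06  ] depth [ 0.5079 -0.2322  0.0582]
teal (413.1, 254.6) [ 0.4132 -0.1144  0.06  ] depth [ 0.4129 -0.1139  0.0603]
pink2 (442.2, 240.2) [ 0.3943 -0.1914  0.06  ] depth [ 0.3945 -0.1921  0.0596]
```

View pics/s2.png

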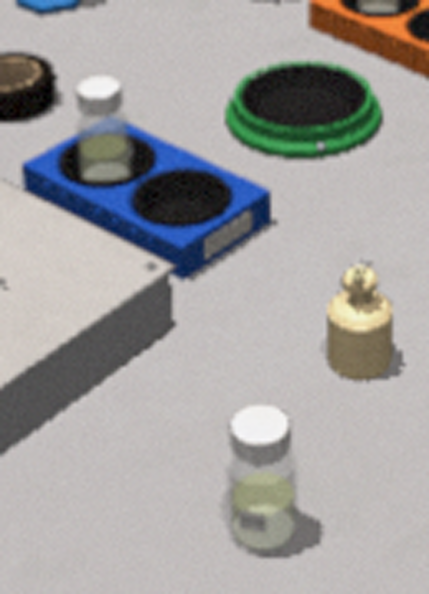

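View pics/s3.png

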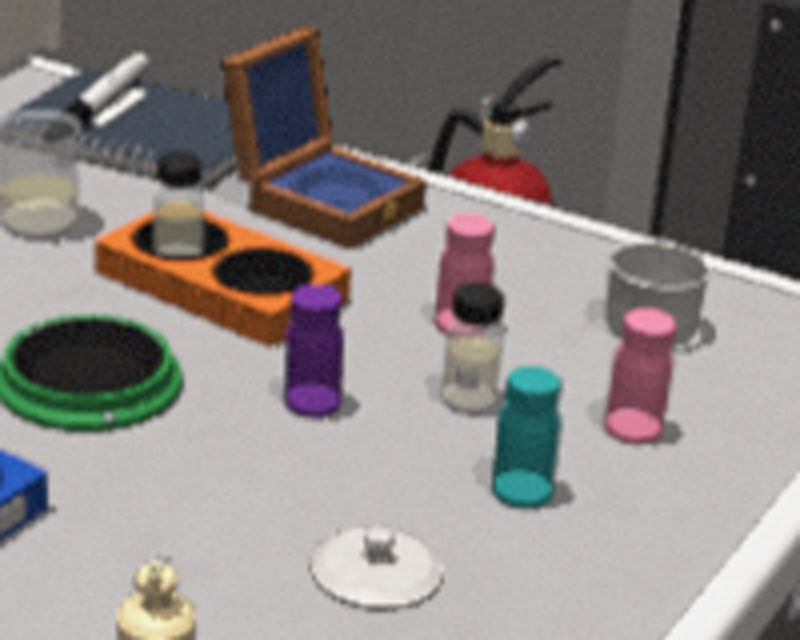

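Run:
```python
from h import *
from scipy.spatial.transform import Rotation as R
o=monitor.get_obs()
print(R.from_rotvec(o['tool_rot']).as_matrix().round(3))
for n in('top','scene'):
    d=load(n);T=np.linalg.inv(d['cam_to_world'])
    for p in([.2,.592,.23],[.2,.592,.45],[0,0,.3]):
        r,_=cv2.Rodrigues(T[:3,:3]);print(n,p,cv2.projectPoints(np.array([p],float),r,T[:3,3],d['camera_matrix'],d['dist_coeffs'])[0].ravel().round(0), (T[:3,:3]@p+T[:3,3])[2].round(3))
d=load('top');dd={k:d[k] for k in d}
for u,v in((95,267),(125,270),(60,170),(40,220),(30,300),(50,420),(20,390),(60,340),(90,150),(525,230),(300,470),(375,155),(200,200),(235,240),(85,100),(20,440)): print(u,v,p3(dd,u,v).round(3))
```

```text
[[ 0.947 -0.001  0.32 ]
 [-0.32  -0.002  0.947]
 [-0.    -1.    -0.002]]
top [0.2, 0.592, 0.23] [-52. 436.] 0.728
top [0.2, 0.592, 0.45] [-174.  474.] 0.511
top [0, 0, 0.3] [290. 586.] 0.637
scene [0.2, 0.592, 0.23] [ 63. 821.] 0.115
scene [0.2, 0.592, 0.45] [ 60563. -14178.] 0.008
scene [0, 0, 0.3] [785. 220.] 0.386
95 267 [0.498 0.379 0.147]
125 270 [0.495 0.337 0.105]
60 170 [0.702 0.472 0.135]
40 220 [0.589 0.481 0.174]
30 300 [0.435 0.485 0.182]
50 420 [ 0.086  0.79  -0.433]
20 390 [ 0.202  0.789 -0.272]
60 340 [0.356 0.481 0.077]
90 150 [0.795 0.48  0.002]
525 230 [ 0.616 -0.658 -0.237]
300 470 [ 0.074 -0.007  0.018]
375 155 [ 0.757 -0.195  0.021]
200 200 [0.655 0.203 0.038]
235 240 [0.562 0.124 0.041]
85 100 [0.891 0.467 0.067]
20 440 [ 0.079  0.751 -0.223]
```

Candidates for each thing. White vial: loose one at top (203,300); the taken caddy one at (268,192) is left. Black vial: true one at top (372,278) with a black cap and straw fuel; the look-alikes are purple (349,252), pink (400,259), pink (386,312), turquoise (348,305) and the taken one at (377,196). The cup, lid and weight have no rivals, apart from a brown ring at (285,150). The crop confirms these choices. I start by clearing the side panel.

Emit:
{"op": "servo_tool", "data": {
  "commands": [0, -0.109, 0, 0.96, 0, -2.84, 1, 0, -0.109, 0, 0.65, 0, -2.93, 1, 0, -0.109, 0, 0.33, 0, -2.98, 1, 0, 0, 0, 0, 0, -4, 1, 0, 0, 0, 0, 0, -4, 1, 0, 0, 0, 0, 0, -4, 1],
  "grip_force": 30
}}

```text
t: 0.7
tool_pos: [0.2007, 0.3762, 0.2259]
tool_rot: [-1.579, -0.012, 0.02]
contact_force: [1.2, -1.1, 1.0]
opening: 0.0852
```

```bash
cat >> h.py <<'E'
from scipy.spatial.transform import Rotation as R
def rem(*p):
    o=monitor.get_obs(); M=R.from_rotvec(o['tool_rot']).as_matrix()
    W=np.array([[1,0,0],[0,0,1],[0,-1,0]])
    print('t',round(o['t'],2),'pos',o['tool_pos'].round(4),'open',round(float(o['opening']),4),'F',o['contact_force'].round(1),'q',o['q'].round(2))
    print('rot rem',R.from_matrix(M.T@W).as_rotvec().round(4), 'yaw',M[:,0].round(3))
    for x in p: print('shift cm',(100*M.T@(np.array(x)-o['tool_pos'])).round(2))
E
python3 -c "
from h import *
rem([.2,.35,.23])"
```

```text
t 0.7 pos [0.2007 0.3762 0.2259] open 0.0852 F [ 1.2 -1.1  1. ] q [ 0.91 -0.44  2.05 -0.    1.54 -0.68]
rot rem [ 0.0084  0.0201 -0.0048] yaw [ 1.     0.02  -0.005]
shift cm [-0.12 -0.39 -2.63]
```

Emit:
{"op": "servo_tool", "data": {
  "commands": [0, 0.01, 0, 2.4, -0.1, -4, 1, 0, 0.01, 0, 2.4, -0.1, -4, 1, 0, 0, 0, 2.4, -0.1, -4, 1, 0, 0, 0, 2.4, -0.1, -4, 1, 0, 0, 0, 2.4, 0, -4, 1, 0, 0, 0, 2.4, 0, -4, 1, 0, 0, 0, 2.4, 0, -4, 1, 0, 0, 0, 0.6, 0, -3.9, 1, 0, 0, 0, 0.6, 0, -3.9, 1, 0, 0, 0, 0.6, 0, -3.9, 1, 0, 0, 0, 0.6, 0, -3.9, 1, 0, 0, 0, 0.6, 0, -3.9, 1, 0, 0, 0, 0.6, 0, -3.9, 1, 0, 0, 0, 0.6, 0, -3.9, 1, 0, 0, 0, 0.6, 0, -3.9, 1]
}}

```text
t: 2.2
tool_pos: [0.4195, -0.2398, 0.2281]
tool_rot: [-1.577, -0.0, 0.005]
contact_force: [-0.2, 0.4, 0.9]
opening: 0.0856
```

```bash
python3 -c "
from h import *
rem([.43,-.288,.12])"
```

```text
t 2.2 pos [ 0.4195 -0.2398  0.2281] open 0.0856 F [-0.2  0.4  0.9] q [-0.67 -0.3   1.94 -0.01  1.5  -2.24]
rot rem [ 0.006   0.0035 -0.003 ] yaw [ 1.     0.003 -0.003]
shift cm [ 1.06 10.83 -4.76]
```

Emit:
{"op": "servo_tool", "data": {
  "commands": [0.003, 0.002, 0, 0.5, 2, -2.4, 1, 0.003, 0.002, 0, 0.5, 2, -2.4, 1, 0, 0, 0, 0, 3, 0, 1, 0, 0, 0, 0, 3, 0, 1, 0, 0, 0, 0, 1, 0, 1, 0, 0, 0, 0, 0, 0, 1]
}}

```text
t: 2.8
tool_pos: [0.4285, -0.2958, 0.1139]
tool_rot: [-1.571, 0.01, -0.004]
contact_force: [0.7, 0.0, 1.4]
opening: 0.0855
```

```bash
python3 -c "
from h import *
rem([.43,-.288,.12])
d=grab('top');crop(d,340,200,500,350,4,'t4.png')
d=grab('scene');crop(d,340,120,500,270,4,'s4.png')"
```

```text
t 2.8 pos [ 0.4285 -0.2958  0.1139] open 0.0855 F [0.7 0.  1.4] q [-0.75 -0.09  1.96 -0.    1.28 -2.31]
rot rem [-0.0002 -0.0089 -0.0037] yaw [ 1.    -0.009 -0.004]
shift cm [ 0.14 -0.61  0.78]
```

View pics/t4.png

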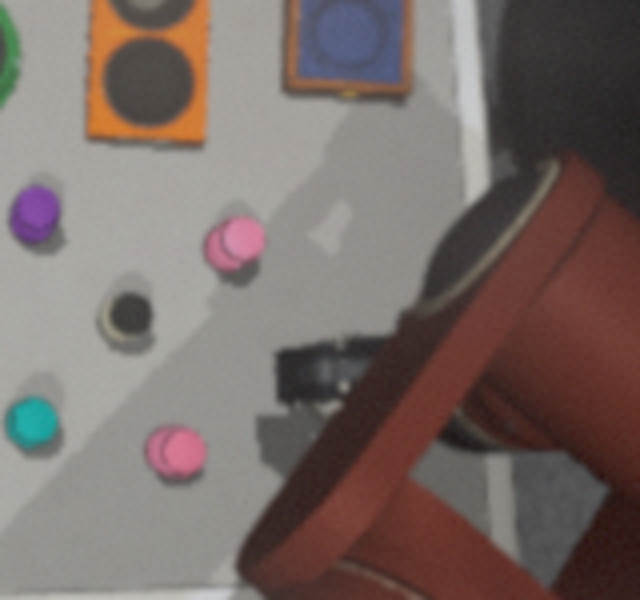

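View pics/s4.png

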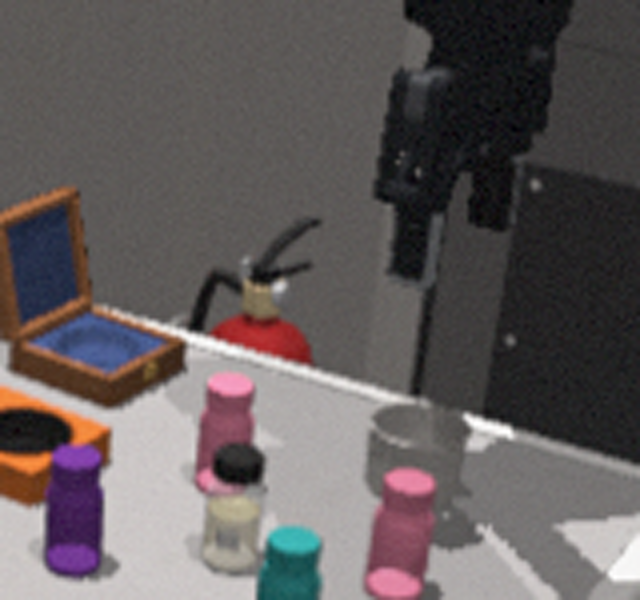

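Run:
```python
from h import *
d=load('scene');T=np.linalg.inv(d['cam_to_world']);r,_=cv2.Rodrigues(T[:3,:3])
for p in([.4285,-.2533,.127],[.4285,-.239,.127],[.4175,-.2533,.127],[.4395,-.2533,.127],[.4175,-.239,.127],[.4395,-.239,.127]):
    q=cv2.projectPoints(np.array([p],float),r,T[:3,3],d['camera_matrix'],d['dist_coeffs'])[0].ravel()
    print(p,((q-[340,120])*4).round(0))
```

```text
[0.4285, -0.2533, 0.127] [414. 281.]
[0.4285, -0.239, 0.127] [401. 291.]
[0.4175, -0.2533, 0.127] [436. 287.]
[0.4395, -0.2533, 0.127] [392. 275.]
[0.4175, -0.239, 0.127] [424. 297.]
[0.4395, -0.239, 0.127] [379. 285.]
```

Emit:
{"op": "servo_tool", "data": {
  "commands": [0, -0.009, -0.003, 0.15, 0, 0.8, 1, 0, 0, 0, 0, 2, 0, 1, 0, 0, 0, 0, 2, 0, 1, 0, 0, 0, 0, 2, 0, 1, 0, 0, 0, 0, 1.5, 0, 1, 0, 0, 0, 0, 0, 0, 1]
}}

```text
t: 3.5
tool_pos: [0.4395, -0.2906, 0.0517]
tool_rot: [-1.587, -0.02, -0.011]
contact_force: [-0.6, 0.4, -0.4]
opening: 0.0856
```

```bash
python3 -c "
from h import *
rem([.43,-.288,.013])
d=grab('scene');crop(d,380,150,500,270,5,'s5.png')"
```

```text
t 3.5 pos [ 0.4395 -0.2906  0.0517] open 0.0856 F [-0.6  0.4 -0.4] q [-0.73 -0.01  2.    0.    1.13 -2.3 ]
rot rem [0.016  0.0058 0.0198] yaw [1.    0.006 0.02 ]
shift cm [-1.03  3.84  0.33]
```

View pics/s5.png

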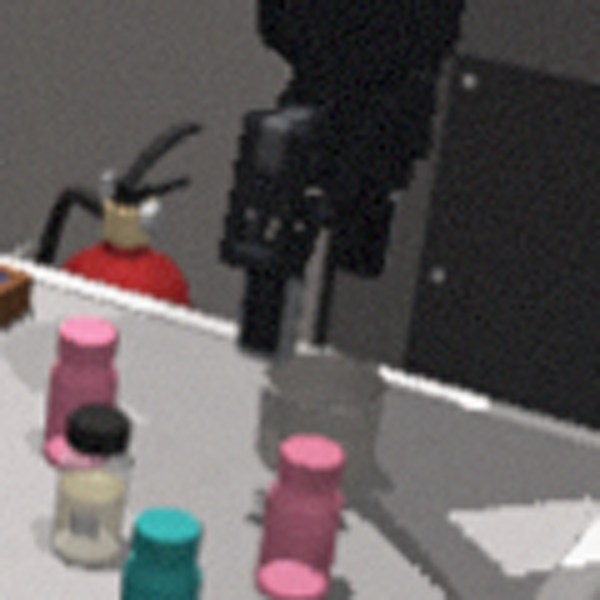

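Emit:
{"op": "servo_tool", "data": {
  "commands": [0.016, 0.006, 0.02, -1.0, 0, 0.3, 1, 0, 0, 0, 0, 0.8, 0, 1, 0, 0, 0, 0, 0.8, 0, 1, 0, 0, 0, 0, 0.8, 0, 1, 0, 0, 0, 0, 0, 0, 1]
}}

```text
t: 4.05
tool_pos: [0.4323, -0.29, 0.0324]
tool_rot: [-1.577, -0.005, -0.005]
contact_force: [0.6, 0.6, -0.2]
opening: 0.0848
```

```bash
python3 -c "
from h import *
rem([.43,-.288,.013])"
```

```text
t 4.05 pos [ 0.4323 -0.29    0.0324] open 0.0848 F [ 0.6  0.6 -0.2] q [-0.73  0.01  2.01 -0.    1.11 -2.3 ]
rot rem [0.0061 0.0001 0.0067] yaw [1.    0.    0.007]
shift cm [-0.25  1.94  0.21]
```

Emit:
{"op": "servo_tool", "data": {
  "commands": [0.006, 0, 0.006, -0.25, 0.5, 0.2, 1, 0, 0, 0, 0, 0.6, 0, 1, 0, 0, 0, 0, 0.6, 0, 1, 0, 0, 0, 0, 0.2, 0, 1, 0, 0, 0, 0, 0, 0, 1]
}}

```text
t: 4.55
tool_pos: [0.4293, -0.2877, 0.0109]
tool_rot: [-1.569, 0.001, 0.001]
contact_force: [-1.1, 0.3, -0.6]
opening: 0.0852
```

```bash
python3 -c "
from h import *
rem([.43,-.288,.013])"
```

```text
t 4.55 pos [ 0.4293 -0.2877  0.0109] open 0.0852 F [-1.1  0.3 -0.6] q [-0.73  0.05  2.02  0.    1.08 -2.31]
rot rem [-0.0014 -0.     -0.0008] yaw [ 1.    -0.    -0.001]
shift cm [ 0.07 -0.21 -0.03]
```

Emit:
{"op": "servo_tool", "data": {
  "commands": [0, 0, 0, 0.05, -0.2, 0, 1, 0, 0, 0, 0, 0, 0, 0, 0, 0, 0, 0, 0, 0, 0, 0, 0, 0, 0, 0, 0, 0, 0, 0, 0, 0, 0, 0, 0, 0, 0, 0, 0, 0, 0, 0, 0, 0, 0, 0, 0, 0, 0, 0, 0, 0, 0, 0, 0, 0],
  "grip_force": 30
}}

```text
t: 5.35
tool_pos: [0.4307, -0.2883, 0.0142]
tool_rot: [-1.571, -0.001, -0.001]
contact_force: [-0.2, -0.4, 0.9]
opening: 0.0499
```

```bash
python3 -c "
from h import *
rem([.43,-.288,.013])"
```

```text
t 5.35 pos [ 0.4307 -0.2883  0.0142] open 0.0499 F [-0.2 -0.4  0.9] q [-0.73  0.04  2.01  0.    1.08 -2.3 ]
rot rem [0.0001 0.0001 0.0008] yaw [1.    0.    0.001]
shift cm [-0.07  0.12  0.03]
```

Emit:
{"op": "servo_tool", "data": {
  "commands": [0, 0, 0, 0, -0.5, 0, 0, 0, 0, 0, 0, -1, 0, 0, 0, 0, 0, 0, -1.5, 0, 0, 0, 0, 0, 0, -2, 0, 0, 0, 0, 0, 0, -2, 0, 0, 0, 0, 0, 0, -2, 0, 0, 0, 0, 0, 0, -1, 0, 0, 0, 0, 0, 0, 0, 0, 0]
}}

```text
t: 6.15
tool_pos: [0.43, -0.2878, 0.1211]
tool_rot: [-1.571, -0.0, -0.0]
contact_force: [0.5, 0.4, -0.7]
opening: 0.05
```

Run:
```python
from h import *
rem([.626,-.076,.11])
d=grab('scene');crop(d,340,90,500,240,4,'s6.png')
# scene estimates of pockets
s=d
for x,y,z,o,k,n in((182,197,.021,(210,220),3.3,'blue'),(307,97,.016,(210,220),3.3,'nest'),(264,271,.021,(280,160),4,'orange'),(90,357,.016,(280,160),4,'nest'),(338,187,.017,(280,160),4,'case')):
    u=o[0]+(x+.5)/k-.5;v=o[1]+(y+.5)/k-.5;print(n,u,v,p3(s,u,v,z).round(4))
```

```text
t 6.15 pos [ 0.43   -0.2878  0.1211] open 0.05 F [ 0.5  0.4 -0.7] q [-0.73 -0.11  1.96  0.    1.29 -2.3 ]
rot rem [-0.0003  0.0001  0.0004] yaw [1. 0. 0.]
shift cm [19.6   1.13 21.17]
blue 264.8030303030303 279.3484848484849 [0.6028 0.0517 0.021 ]
nest 302.6818181818182 249.04545454545456 [ 0.6207 -0.0738  0.016 ]
orange 345.625 227.375 [ 0.6003 -0.1892  0.021 ]
nest 302.125 248.875 [ 0.622  -0.0736  0.016 ]
case 364.125 206.375 [ 0.6285 -0.3054  0.017 ]
```

View pics/s6.png

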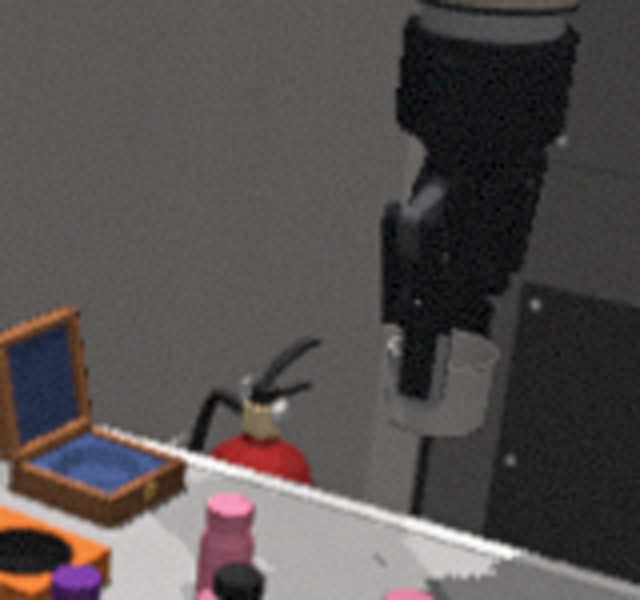

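The cup is held level, with its rim centred at s6 (443,348) and the finger pads on its upper half. I carry it to the nest next.

Emit:
{"op": "servo_tool", "data": {
  "commands": [0, 0, 0, 1.2, 0, 1.3, 0, 0, 0, 0, 2.4, 0, 2.6, 0, 0, 0, 0, 2.4, 0, 2.6, 0, 0, 0, 0, 2.4, 0, 2.6, 0, 0, 0, 0, 2.4, 0.2, 2.6, 0, 0, 0, 0, 2.4, 0.2, 2.6, 0, 0, 0, 0, 2.4, 0.2, 2.6, 0, 0, 0, 0, 2.4, 0.2, 2.6, 0, 0, 0, 0, 1.2, 0.2, 1.3, 0, 0, 0, 0, 0, 0, 0, 0]
}}

```text
t: 7.2
tool_pos: [0.6214, -0.0698, 0.0949]
tool_rot: [-1.563, 0.019, 0.013]
contact_force: [-0.4, -2.1, -0.7]
opening: 0.0502
```

Run:
```python
from h import *
rem([.6235,-.075,.06])
```

```text
t 7.2 pos [ 0.6214 -0.0698  0.0949] open 0.0502 F [-0.4 -2.1 -0.7] q [-0.23  0.18  1.71  0.    1.27 -1.8 ]
rot rem [-0.0077 -0.0039 -0.0202] yaw [ 1.    -0.004 -0.02 ]
shift cm [ 0.28  3.48 -0.55]
```

Emit:
{"op": "servo_tool", "data": {
  "commands": [-0.008, -0.004, -0.02, 0.2, 0.5, -0.5, 0, 0, 0, 0, 0, 1, 0, 0, 0, 0, 0, 0, 1, 0, 0, 0, 0, 0, 0, 0.5, 0, 0, 0, 0, 0, 0, 0, 0, 0]
}}

```text
t: 7.7
tool_pos: [0.619, -0.0771, 0.0591]
tool_rot: [-1.571, 0.008, 0.005]
contact_force: [0.2, 1.2, 0.5]
opening: 0.05
```

Run:
```python
from h import *
rem([.6235,-.075,.0205])
d=grab('scene');crop(d,240,150,370,280,5,'s7.png')
d=grab('top');crop(d,260,150,390,280,5,'t7.png')
```

```text
t 7.7 pos [ 0.619  -0.0771  0.0591] open 0.05 F [0.2 1.2 0.5] q [-0.24  0.22  1.74 -0.    1.2  -1.81]
rot rem [ 0.0002 -0.002  -0.0082] yaw [ 1.    -0.002 -0.008]
shift cm [0.48 3.85 0.21]
```

View pics/s7.png

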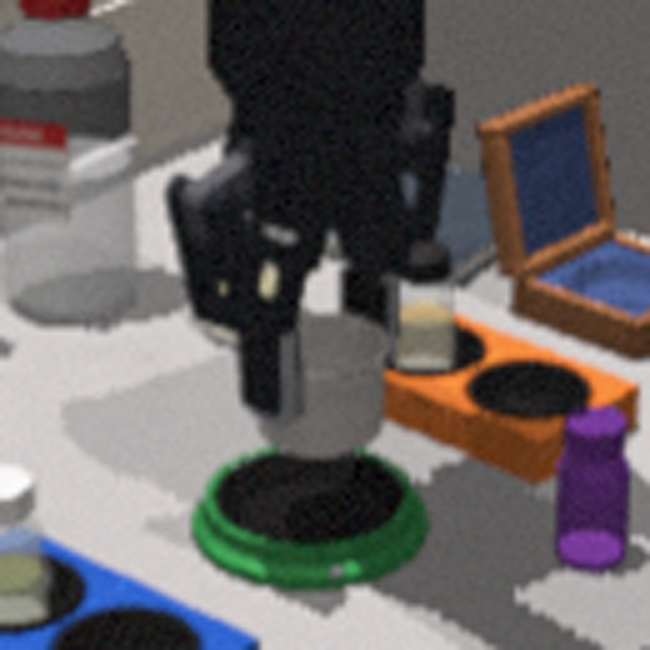

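View pics/t7.png

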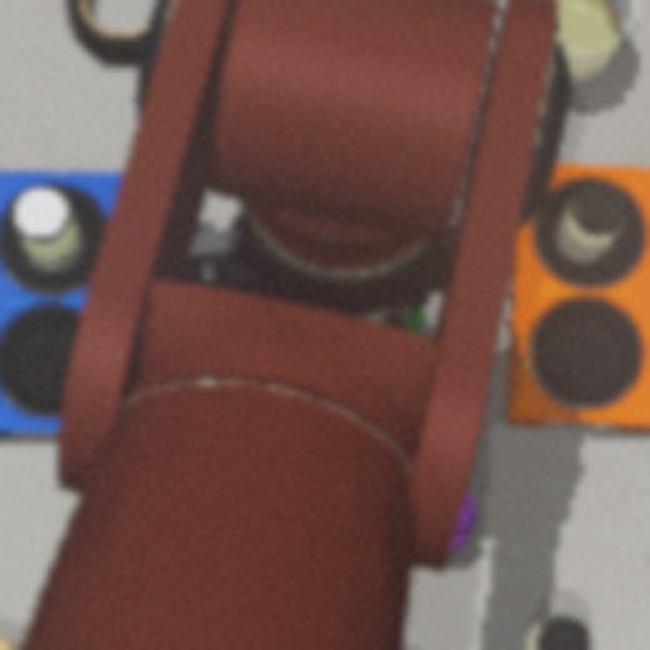

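Run:
```python
from h import *
d=load('scene')
for x,y,z in((332,338,.082),(324,440,.045),(311,498,.016)):
    print(p3(d,240+(x+.5)/5-.5,150+(y+.5)/5-.5,z).round(4))
```

```text
[ 0.6175 -0.0807  0.082 ]
[ 0.6133 -0.0702  0.045 ]
[ 0.6217 -0.0723  0.016 ]
```

Emit:
{"op": "servo_tool", "data": {
  "commands": [0, -0.002, -0.008, 0.45, 0.4, 0.2, 0, 0, 0, 0, 0, 0.8, 0, 0, 0, 0, 0, 0, 0.8, 0, 0, 0, 0, 0, 0, 0.6, 0, 0, 0, 0, 0, 0, 0, 0, 0]
}}

```text
t: 8.3
tool_pos: [0.6258, -0.0751, 0.0333]
tool_rot: [-1.572, -0.004, -0.003]
contact_force: [-1.8, 0.6, -0.8]
opening: 0.0498
```

Run:
```python
from h import *
rem([.6235,-.075,.0195])
d=grab('scene');crop(d,240,150,370,280,5,'s8.png')
```

```text
t 8.3 pos [ 0.6258 -0.0751  0.0333] open 0.0498 F [-1.8  0.6 -0.8] q [-0.24  0.26  1.74 -0.    1.14 -1.81]
rot rem [0.0012 0.0005 0.0047] yaw [1.    0.    0.005]
shift cm [-0.23  1.38  0.01]
```

View pics/s8.png

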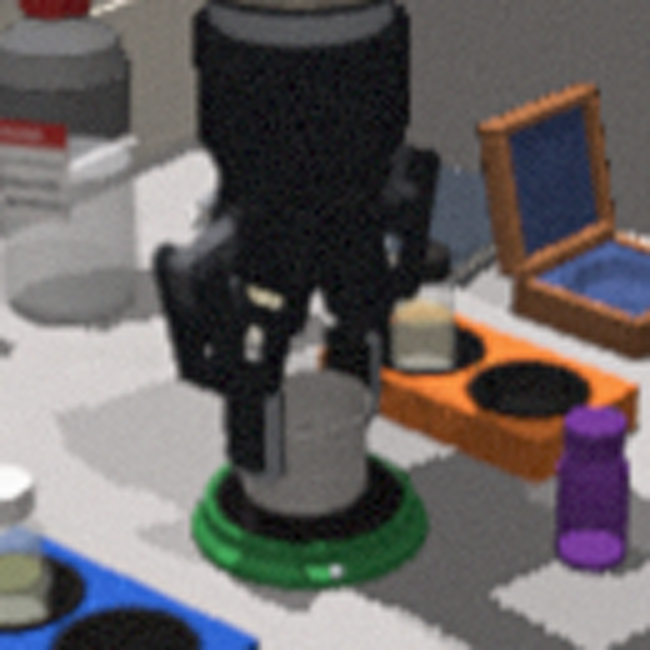

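Emit:
{"op": "servo_tool", "data": {
  "commands": [0, 0, 0.004, -0.2, 0.3, 0, 0, 0, 0, 0, 0, 0.4, 0, 0, 0, 0, 0, 0, 0.4, 0, 0, 0, 0, 0, 0, 0.2, 0, 0, 0, 0, 0, 0, 0, 0, 0]
}}

```text
t: 8.85
tool_pos: [0.6243, -0.0753, 0.0202]
tool_rot: [-1.572, -0.002, -0.001]
contact_force: [0.0, 0.0, 0.3]
opening: 0.0498
```

Run:
```python
from h import *
rem([.6235,-.075,.0195])
```

```text
t 8.85 pos [ 0.6243 -0.0753  0.0202] open 0.0498 F [0.  0.  0.3] q [-0.24  0.27  1.74 -0.    1.12 -1.81]
rot rem [0.0016 0.0005 0.002 ] yaw [1.    0.    0.002]
shift cm [-0.08  0.07  0.03]
```

Emit:
{"op": "servo_tool", "data": {
  "commands": [0, 0, 0, 0, 0.1, 0, 0, 0, 0, 0, 0, 0.05, 0, 0, 0, 0, 0, 0, 0, 0, 0]
}}

```text
t: 9.15
tool_pos: [0.6248, -0.0754, 0.0195]
tool_rot: [-1.573, -0.003, -0.002]
contact_force: [1.0, -0.2, -0.9]
opening: 0.05
```

Run:
```python
from h import *
rem([.6235,-.075,.0195])
d=grab('scene');crop(d,240,150,370,280,5,'s9.png')
```

```text
t 9.15 pos [ 0.6248 -0.0754  0.0195] open 0.05 F [ 1.  -0.2 -0.9] q [-0.24  0.27  1.74 -0.    1.12 -1.81]
rot rem [0.0017 0.0005 0.0028] yaw [1.    0.001 0.003]
shift cm [-0.13 -0.    0.04]
```

View pics/s9.png

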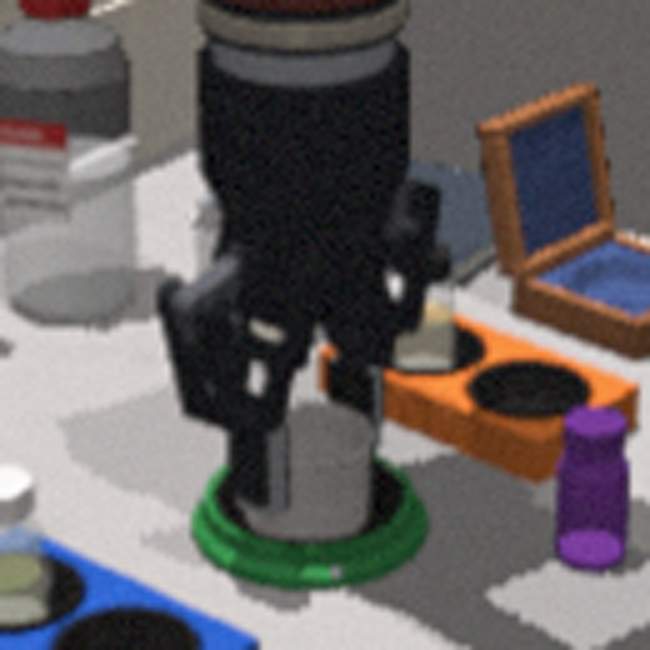

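Emit:
{"op": "servo_tool", "data": {
  "commands": [0, 0, 0, 0, 0.1, 0, 0, 0, 0, 0, 0, 0, 0, 0, 0, 0, 0, 0, 0, 0, 0.75, 0, 0, 0, 0, 0, 0, 0.75, 0, 0, 0, 0, 0, 0, 0.75, 0, 0, 0, 0, 0, 0, 0.75, 0, 0, 0, 0, -1, 0, 0.75, 0, 0, 0, 0, -2, 0, 0.75, 0, 0, 0, 0, -2, 0, 0.75, 0, 0, 0, 0, -3, 0, 0.75, 0, 0, 0, 0, -3, 0, 0.75]
}}

```text
t: 10.3
tool_pos: [0.6212, -0.0745, 0.1286]
tool_rot: [-1.57, 0.005, 0.006]
contact_force: [-0.2, -0.9, -0.8]
opening: 0.0641
```

Run:
```python
from h import *
rem([.4355,-.030,.10])
d=grab('scene');crop(d,240,150,370,280,5,'s10.png')
```

```text
t 10.3 pos [ 0.6212 -0.0745  0.1286] open 0.0641 F [-0.2 -0.9 -0.8] q [-0.24  0.14  1.7  -0.    1.31 -1.81]
rot rem [-0.0005  0.0004 -0.0069] yaw [ 1.     0.    -0.007]
shift cm [-18.54   2.99   4.45]
```

View pics/s10.png

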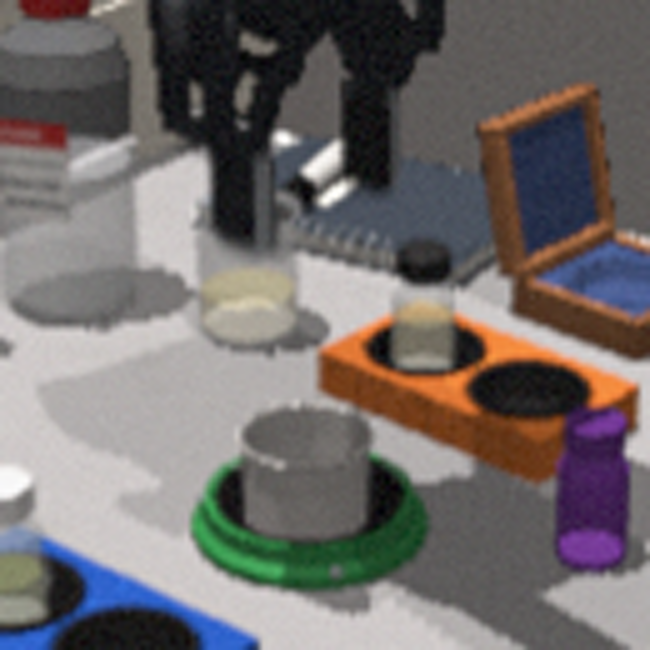

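The cup stands upright in the nest, with its rim centred at about s10 (307,437). Next is the lid.

Emit:
{"op": "servo_tool", "data": {
  "commands": [0, 0, -0.006, -1.2, 0, 0.3, 0.35, 0, 0, 0, -2.4, 0, 0.6, 0.35, 0, 0, 0, -2.4, 0, 0.6, 0.35, 0, 0, 0, -2.4, 0, 0.6, 0.35, 0, 0, 0, -2.4, 0, 0.6, 0.35, 0, 0, 0, -2.4, 0.8, 0.6, 0.35, 0, 0, 0, -2.4, 0.8, 0.6, 0.35, 0, 0, 0, -1.8, 0.8, 0.4, 0.35, 0, 0, 0, -0.8, 0.5, 0.2, 0.35, 0, 0, 0, 0, 0, 0, 0.35]
}}

```text
t: 11.35
tool_pos: [0.4424, -0.0302, 0.1121]
tool_rot: [-1.577, -0.023, -0.023]
contact_force: [0.2, -0.4, -0.2]
opening: 0.0298
```

Run:
```python
from h import *
rem([.4345,-.029,.06])
d=grab('top');crop(d,240,165,400,315,4,'t11.png')
s=grab('scene');crop(s,310,210,440,340,5,'s11.png')
for x,y,z in((306.5,437,.042),): print(p3(s,240+(x+.5)/5-.5,150+(y+.5)/5-.5,z).round(4))
```

```text
t 11.35 pos [ 0.4424 -0.0302  0.1121] open 0.0298 F [ 0.2 -0.4 -0.2] q [-0.24 -0.32  2.16  0.    1.28 -1.81]
rot rem [0.0067 0.0005 0.0292] yaw [1.    0.001 0.029]
shift cm [-0.94  5.19  0.16]
[ 0.6234 -0.0722  0.042 ]
```

View pics/t11.png

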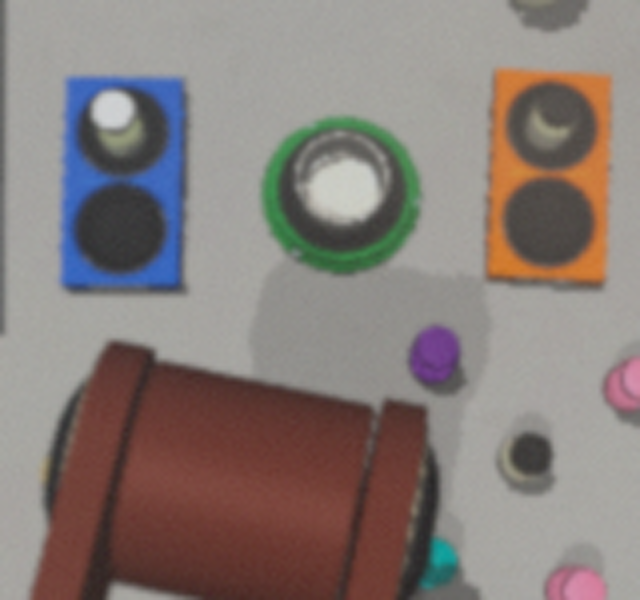

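View pics/s11.png

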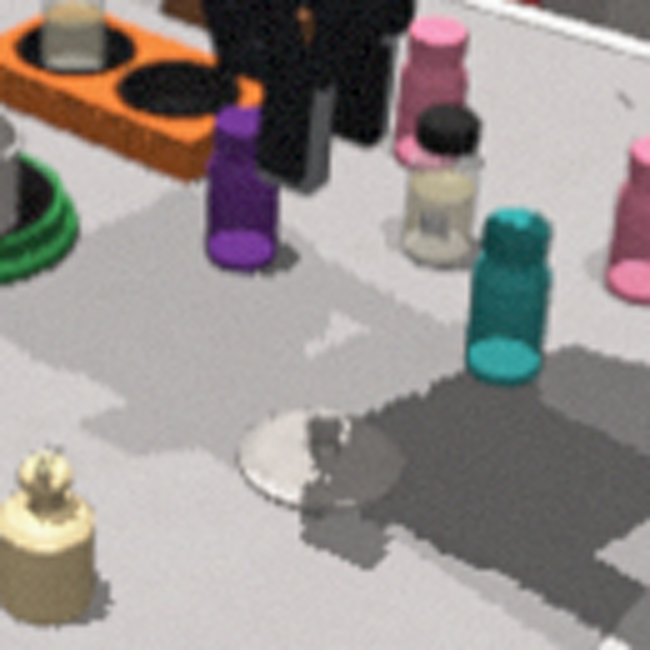

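Run:
```python
from h import *
d=load('top');s=load('scene')
print(p3(d,240+343.5/4-.5,165+176/4-.5,.042).round(4))
print('lid plate s',p3(s,310+322/5-.5,210+457/5-.5,.003).round(4),'knob top',p3(s,310+324/5-.5,210+423/5-.5,.020).round(4))
```

```text
[ 0.6274 -0.0759  0.042 ]
lid plate s [ 0.4353 -0.03    0.003 ] knob top [ 0.4334 -0.0259  0.02  ]
```

Emit:
{"op": "servo_tool", "data": {
  "commands": [0.006, 0, 0.029, -0.8, 0, 0.1, 0.35, 0, 0, 0, 0, 1.5, 0, 0.35, 0, 0, 0, 0, 1.5, 0, 0.35, 0, 0, 0, 0, 1.5, 0, 0.35, 0, 0, 0, 0, 0.5, 0, 0.35, 0, 0, 0, 0, 0, 0, 0.35]
}}

```text
t: 12.05
tool_pos: [0.4412, -0.0316, 0.0664]
tool_rot: [-1.573, -0.002, -0.003]
contact_force: [-0.6, -0.8, -0.0]
opening: 0.0299
```

Run:
```python
from h import *
rem([.435,-.0295,.0125])
```

```text
t 12.05 pos [ 0.4412 -0.0316  0.0664] open 0.0299 F [-0.6 -0.8 -0. ] q [-0.24 -0.24  2.17 -0.    1.2  -1.81]
rot rem [ 0.0018 -0.0004  0.0032] yaw [ 1.    -0.     0.003]
shift cm [-0.64  5.39  0.22]
```

Emit:
{"op": "servo_tool", "data": {
  "commands": [0, 0, 0.003, -0.6, 0.5, 0.2, 0.35, 0, 0, 0, 0, 1, 0, 0.35, 0, 0, 0, 0, 1, 0, 0.35, 0, 0, 0, 0, 0.6, 0, 0.35, 0, 0, 0, 0, 0, 0, 0.35]
}}

```text
t: 12.55
tool_pos: [0.4363, -0.0299, 0.0349]
tool_rot: [-1.573, -0.002, -0.002]
contact_force: [0.4, 0.2, 0.8]
opening: 0.0303
```

Run:
```python
from h import *
rem([.435,-.0295,.0125])
s=grab('scene');crop(s,310,210,440,340,5,'s12.png')
```

```text
t 12.55 pos [ 0.4363 -0.0299  0.0349] open 0.0303 F [0.4 0.2 0.8] q [-0.24 -0.2   2.2  -0.    1.14 -1.81]
rot rem [ 0.0024 -0.0004  0.0024] yaw [ 1.    -0.     0.002]
shift cm [-0.14  2.24  0.04]
```

View pics/s12.png

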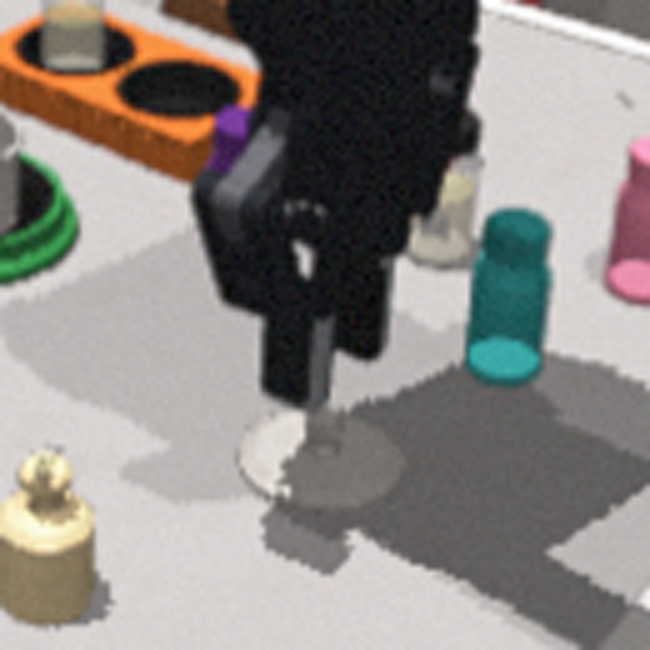

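Emit:
{"op": "servo_tool", "data": {
  "commands": [0, 0, 0, -0.1, 0.6, 0, 0.35, 0, 0, 0, 0, 0.6, 0, 0.35, 0, 0, 0, 0, 0.5, 0, 0.35, 0, 0, 0, 0, 0.2, 0, 0.35, 0, 0, 0, 0, 0, 0, 0.35]
}}

```text
t: 13.1
tool_pos: [0.436, -0.0301, 0.0152]
tool_rot: [-1.574, -0.003, -0.003]
contact_force: [-1.3, 0.3, -0.3]
opening: 0.0301
```

Run:
```python
from h import *
rem([.435,-.0295,.013])
s=grab('scene');crop(s,310,210,440,340,5,'s13.png')
```

```text
t 13.1 pos [ 0.436  -0.0301  0.0152] open 0.0301 F [-1.3  0.3 -0.3] q [-0.24 -0.16  2.21 -0.    1.09 -1.81]
rot rem [ 0.0027 -0.0005  0.0039] yaw [ 1.    -0.     0.004]
shift cm [-0.1   0.22  0.06]
```

View pics/s13.png

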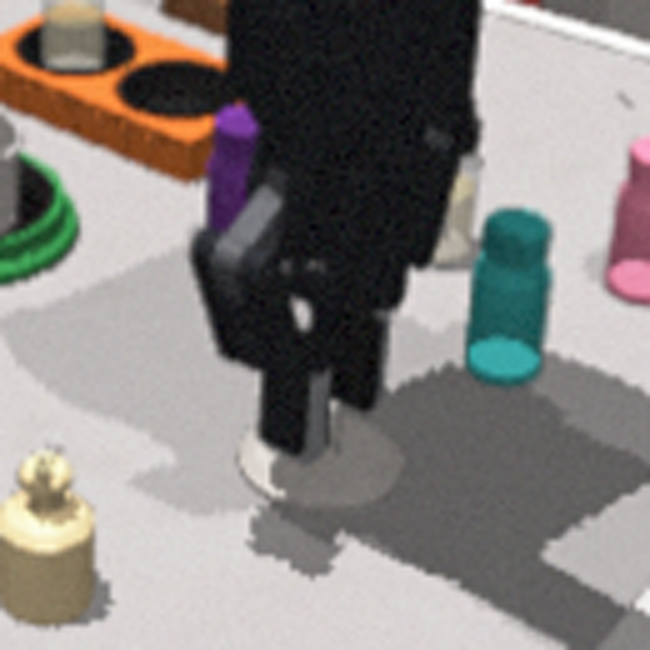

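Emit:
{"op": "servo_tool", "data": {
  "commands": [0.003, 0, 0.004, -0.1, 0.25, 0.05, 0.35, 0, 0, 0, 0, 0, 0, 0.35, 0, 0, 0, 0, 0, 0, 0, 0, 0, 0, 0, 0, 0, 0, 0, 0, 0, 0, 0, 0, 0, 0, 0, 0, 0, 0, 0, 0, 0, 0, 0, 0, 0, 0, 0],
  "grip_force": 35
}}

```text
t: 13.85
tool_pos: [0.4357, -0.0297, 0.0133]
tool_rot: [-1.571, -0.001, -0.001]
contact_force: [0.8, 0.7, -0.8]
opening: 0.0078
```

Run:
```python
from h import *
rem([.435,-.0295,.013])
```

```text
t 13.85 pos [ 0.4357 -0.0297  0.0133] open 0.0078 F [ 0.8  0.7 -0.8] q [-0.24 -0.16  2.21  0.    1.09 -1.81]
rot rem [-0.0001 -0.0004  0.0012] yaw [ 1.    -0.     0.001]
shift cm [-0.07  0.03  0.02]
```

Emit:
{"op": "servo_tool", "data": {
  "commands": [0, 0, 0, 0, 0, 0, 0, 0, 0, 0, 0, -0.3, 0, 0, 0, 0, 0, 0, -0.7, 0, 0, 0, 0, 0, 0, -1, 0, 0, 0, 0, 0, 0, -1, 0, 0, 0, 0, 0, 0, 0, 0, 0]
}}

```text
t: 14.45
tool_pos: [0.436, -0.0298, 0.0465]
tool_rot: [-1.571, -0.001, -0.002]
contact_force: [0.2, -0.2, -0.4]
opening: 0.0079
```

Run:
```python
from h import *
rem([.435,-.0295,.013])
s=grab('scene');crop(s,310,190,440,320,5,'s14.png')
```

```text
t 14.45 pos [ 0.436  -0.0298  0.0465] open 0.0079 F [ 0.2 -0.2 -0.4] q [-0.24 -0.22  2.2   0.    1.16 -1.81]
rot rem [ 0.0001 -0.0003  0.0021] yaw [ 1.    -0.     0.002]
shift cm [-0.1   3.35  0.03]
```

View pics/s14.png

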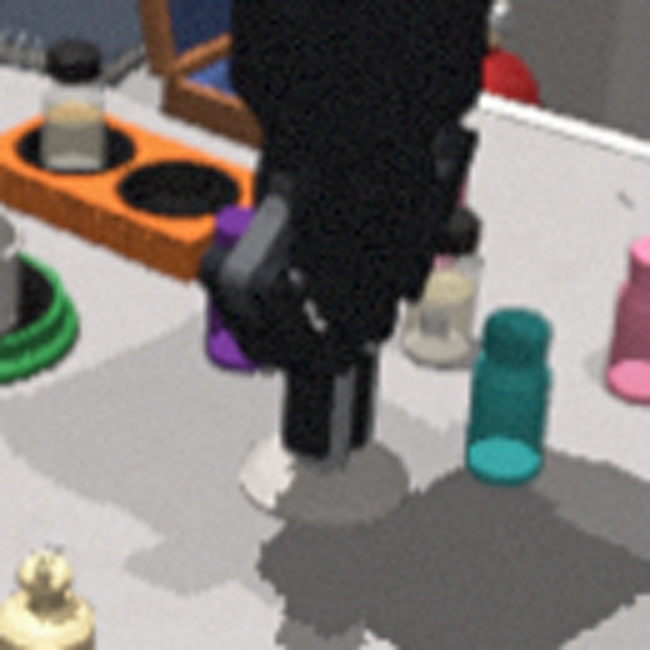

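Run:
```python
from h import *
s=load('scene');print(p3(s,310+325/5-.5,190+478/5-.5,.036).round(4))
```

```text
[ 0.4352 -0.0276  0.036 ]
```

Emit:
{"op": "servo_tool", "data": {
  "commands": [0, 0, 0.002, 0, -1.5, 0, 0, 0, 0, 0, 0, -2, 0, 0, 0, 0, 0, 1, -1.5, -0.2, 0, 0, 0, 0, 2, 0, -0.5, 0, 0, 0, 0, 2, 0, -0.5, 0, 0, 0, 0, 2, 0, -0.5, 0, 0, 0, 0, 2, 0, -0.5, 0, 0, 0, 0, 2, 0, -0.5, 0, 0, 0, 0, 2, 0, -0.5, 0, 0, 0, 0, 2, 0, -0.5, 0, 0, 0, 0, 2, 0, -0.5, 0, 0, 0, 0, 1, 0, -0.2, 0, 0, 0, 0, 0, 0, 0, 0]
}}

```text
t: 15.8
tool_pos: [0.6194, -0.0747, 0.0932]
tool_rot: [-1.569, 0.006, 0.005]
contact_force: [-0.2, -0.5, -1.8]
opening: 0.0079
```

Run:
```python
from h import *
rem([.6245,-.075,.06])
s=grab('scene');crop(s,240,150,370,280,5,'s15.png')
```

```text
t 15.8 pos [ 0.6194 -0.0747  0.0932] open 0.0079 F [-0.2 -0.5 -1.8] q [-0.24  0.17  1.72 -0.    1.25 -1.81]
rot rem [-0.0016 -0.0003 -0.0068] yaw [ 1.    -0.    -0.007]
shift cm [ 0.53  3.32 -0.04]
```

View pics/s15.png

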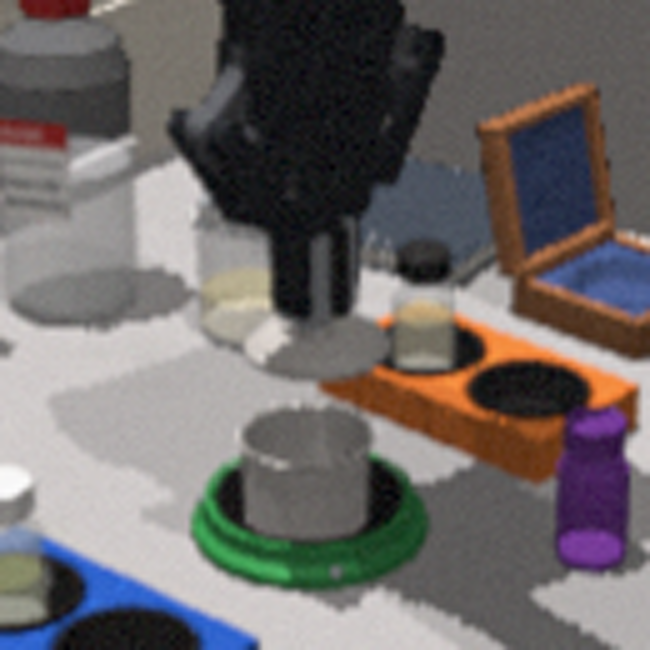

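Emit:
{"op": "servo_tool", "data": {
  "commands": [-0.001, 0, -0.006, 0.5, 0.5, 0, 0, 0, 0, 0, 0, 0.8, 0, 0, 0, 0, 0, 0, 0.8, 0, 0, 0, 0, 0, 0, 0.3, 0, 0, 0, 0, 0, 0, 0, 0, 0]
}}

```text
t: 16.35
tool_pos: [0.6205, -0.0733, 0.0656]
tool_rot: [-1.569, 0.004, 0.004]
contact_force: [0.1, 0.7, 0.6]
opening: 0.0084
```

Run:
```python
from h import *
rem([.6245,-.075,.0555])
s=grab('scene');crop(s,240,170,370,300,5,'s16.png')
```

```text
t 16.35 pos [ 0.6205 -0.0733  0.0656] open 0.0084 F [0.1 0.7 0.6] q [-0.24  0.21  1.73  0.    1.21 -1.81]
rot rem [-0.0015  0.0003 -0.0048] yaw [ 1.     0.    -0.005]
shift cm [ 0.41  1.01 -0.18]
```

View pics/s16.png

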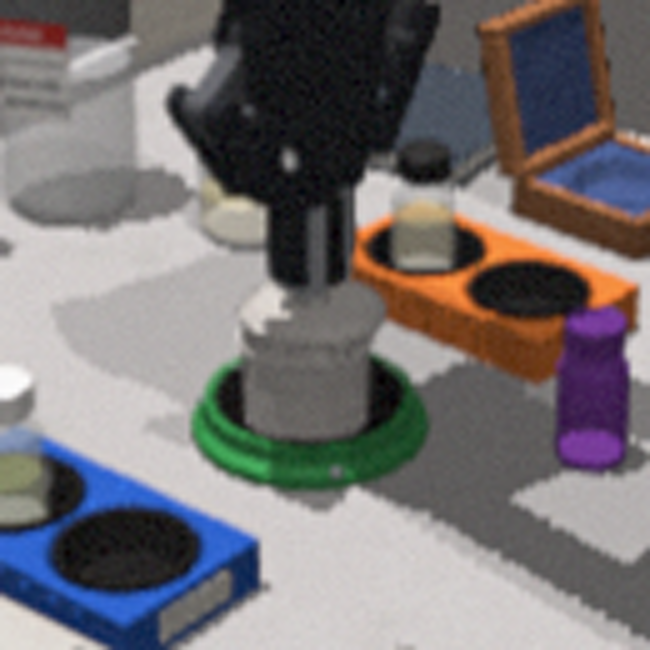

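Emit:
{"op": "servo_tool", "data": {
  "commands": [0, 0, -0.005, 0.4, 0.2, -0.15, 0, 0, 0, 0, 0, 0.3, 0, 0, 0, 0, 0, 0, 0.2, 0, 0, 0, 0, 0, 0, 0, 0, 0]
}}

```text
t: 16.8
tool_pos: [0.6254, -0.075, 0.059]
tool_rot: [-1.57, -0.002, -0.002]
contact_force: [-0.7, 0.2, -0.9]
opening: 0.008
```

Run:
```python
from h import *
rem([.6245,-.075,.0555])
s=grab('scene');crop(s,240,170,370,300,5,'s17.png')
```

```text
t 16.8 pos [ 0.6254 -0.075   0.059 ] open 0.008 F [-0.7  0.2 -0.9] q [-0.24  0.22  1.73  0.    1.19 -1.81]
rot rem [-0.0012  0.0002  0.0023] yaw [1.    0.    0.002]
shift cm [-0.09  0.35  0.  ]
```

View pics/s17.png

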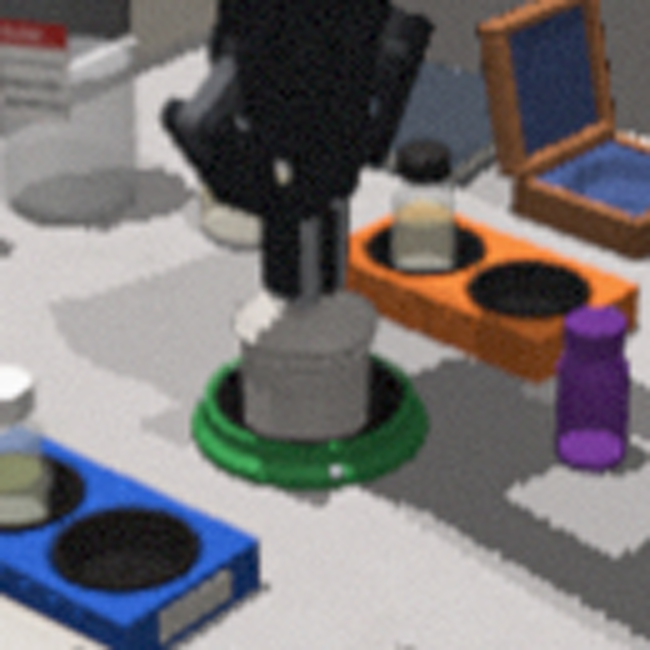

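Lid edges at s17 x 233–380 are centred on the cup (240–373). I lower the last 3.5 mm.

Emit:
{"op": "servo_tool", "data": {
  "commands": [0, 0, 0.002, -0.05, 0.2, 0, 0, 0, 0, 0, 0, 0.15, 0, 0, 0, 0, 0, 0, 0.05, 0, 0, 0, 0, 0, 0, 0, 0, 0]
}}

```text
t: 17.25
tool_pos: [0.6253, -0.0751, 0.0554]
tool_rot: [-1.57, -0.001, -0.001]
contact_force: [-0.6, -0.6, 0.6]
opening: 0.008
```

Run:
```python
from h import *
rem([.6245,-.075,.0555])
```

```text
t 17.25 pos [ 0.6253 -0.0751  0.0554] open 0.008 F [-0.6 -0.6  0.6] q [-0.24  0.23  1.73  0.    1.18 -1.81]
rot rem [-0.0009  0.0003  0.0011] yaw [1.    0.    0.001]
shift cm [-0.08 -0.01  0.01]
```

Emit:
{"op": "servo_tool", "data": {
  "commands": [0, 0, 0, 0, 0.08, 0, 0, 0, 0, 0, 0, 0, 0, 0, 0, 0, 0, 0, 0, 0, 0.35, 0, 0, 0, 0, 0, 0, 0.35, 0, 0, 0, 0, 0, 0, 0.35, 0, 0, 0, 0, 0, 0, 0.35, 0, 0, 0, 0, -1, 0, 0.35, 0, 0, 0, 0, -2, 0, 0.35, 0, 0, 0, 0, -2, 0, 0.35, 0, 0, 0, 0, -1, 0, 0.35]
}}

```text
t: 18.25
tool_pos: [0.624, -0.0749, 0.116]
tool_rot: [-1.569, 0.002, 0.002]
contact_force: [0.4, -0.0, 1.1]
opening: 0.0296
```

Run:
```python
from h import *
rem([.467,.077,.11])
s=grab('scene');crop(s,240,150,370,280,5,'s18.png')
```

```text
t 18.25 pos [ 0.624  -0.0749  0.116 ] open 0.0296 F [ 0.4 -0.   1.1] q [-0.24  0.16  1.7   0.    1.29 -1.81]
rot rem [-0.0018  0.0003 -0.0024] yaw [ 1.     0.    -0.002]
shift cm [-15.7    0.67  15.19]
```

View pics/s18.png

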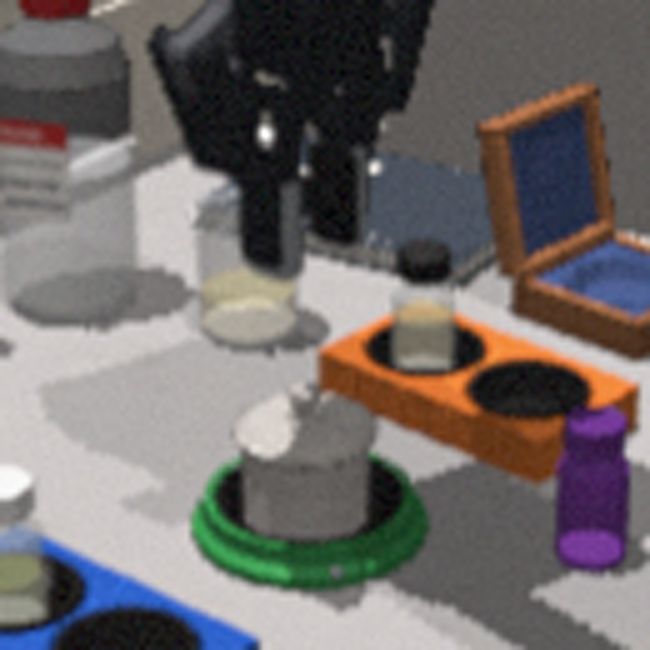

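The lid lies flat on the cup, knob at s18 (305,400). Next is the white vial.

Emit:
{"op": "servo_tool", "data": {
  "commands": [0, 0, 0, -1, 0, 1.3, 0.55, 0, 0, 0, -2, 0, 2.7, 0.55, 0, 0, 0, -2, 0, 2.7, 0.55, 0, 0, 0, -2, 0, 2.7, 0.55, 0, 0, 0, -2, 0, 2.7, 0.55, 0, 0, 0, -2, 0, 2.7, 0.55, 0, 0, 0, -2, 0, 2.7, 0.55, 0, 0, 0, -2, 0, 2.7, 0.55, 0, 0, 0, -2, 0, 2.7, 0.55, 0, 0, 0, -1.5, 0, 2, 0.55, 0, 0, 0, -0.6, 0, 1.3, 0.55, 0, 0, 0, 0, 0, 0, 0.55]
}}

```text
t: 19.5
tool_pos: [0.4125, 0.2006, 0.1083]
tool_rot: [-1.568, 0.011, 0.013]
contact_force: [0.1, -0.5, -0.6]
opening: 0.0474
```

Run:
```python
from h import *
s=grab('scene')
for x,y,z in((260,427,.06),(360,312,.03),(359,275,.047)): print(p3(s,210+(x+.5)/3.3-.5,220+(y+.5)/3.3-.5,z).round(4))
rem([.433,.188,.08])
crop(s,220,220,350,400,3.3,'s19.png')
t=grab('top');crop(t,240,165,460,255,3.6,'t19.png')
```

```text
[0.4312 0.1916 0.06  ]
[0.4662 0.0809 0.03  ]
[0.4697 0.0772 0.047 ]
t 19.55 pos [0.4128 0.1999 0.1082] open 0.0472 F [0.1 0.1 0. ] q [ 0.28 -0.24  2.1   0.01  1.3  -1.29]
rot rem [-0.002   0.0006 -0.0158] yaw [ 1.     0.001 -0.016]
shift cm [ 2.07  2.78 -1.19]
```

View pics/s19.png

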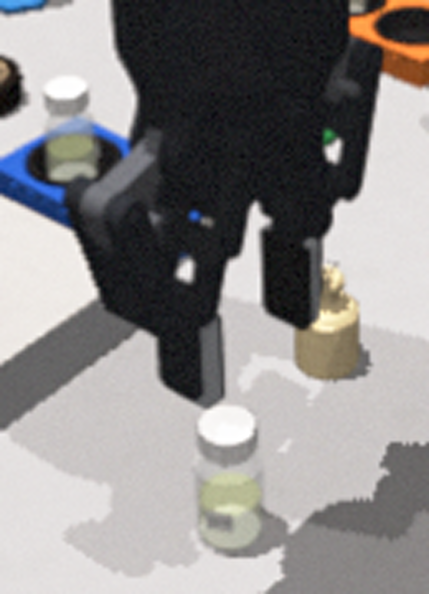

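View pics/t19.png

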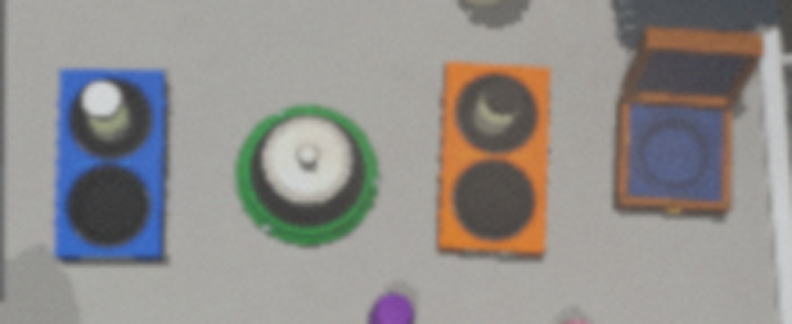

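Emit:
{"op": "servo_tool", "data": {
  "commands": [-0.002, 0, -0.016, 1.9, 0, -1, 0.55, 0, 0, 0, 0, 0.5, 0, 0.55, 0, 0, 0, 0, 1, 0, 0.55, 0, 0, 0, 0, 0.5, 0, 0.55, 0, 0, 0, 0, 0, 0, 0.55]
}}

```text
t: 20.1
tool_pos: [0.4355, 0.1854, 0.0856]
tool_rot: [-1.572, 0.004, -0.006]
contact_force: [-0.5, -0.2, 0.7]
opening: 0.047
```

Run:
```python
from h import *
rem([.4325,.190,.017])
s=grab('scene');crop(s,220,250,350,400,4,'s20.png')
```

```text
t 20.1 pos [0.4355 0.1854 0.0856] open 0.047 F [-0.5 -0.2  0.7] q [ 0.25 -0.18  2.09 -0.    1.23 -1.32]
rot rem [ 0.0014 -0.0058  0.0013] yaw [ 1.    -0.006  0.001]
shift cm [-0.31  6.86  0.47]
```

View pics/s20.png

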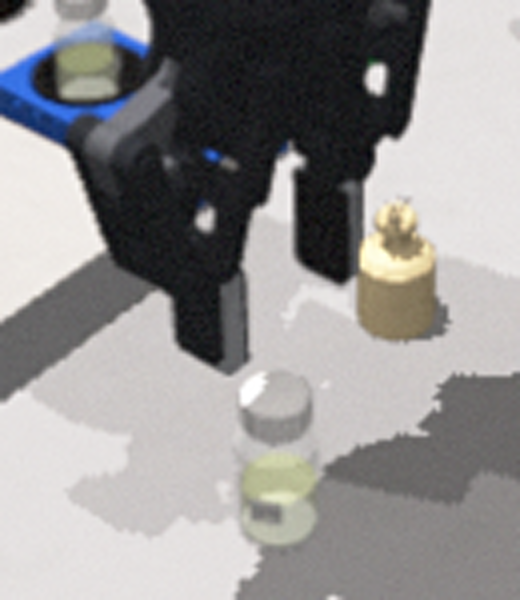

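Emit:
{"op": "servo_tool", "data": {
  "commands": [0.001, -0.006, 0.001, -0.3, 0.3, 0.45, 0.55, 0, 0, 0, 0, 0.3, 0, 0.55, 0, 0, 0, 0, 0.6, 0, 0.55, 0, 0, 0, 0, 0.3, 0, 0.55, 0, 0, 0, 0, 0, 0, 0.55]
}}

```text
t: 20.65
tool_pos: [0.4322, 0.1908, 0.0698]
tool_rot: [-1.571, -0.002, 0.001]
contact_force: [-0.3, 0.2, 0.2]
opening: 0.047
```

Run:
```python
from h import *
rem([.4325,.190,.017])
s=grab('scene');crop(s,220,250,350,400,4,'s21.png')
```

```text
t 20.65 pos [0.4322 0.1908 0.0698] open 0.047 F [-0.3  0.2  0.2] q [ 0.26 -0.16  2.1  -0.    1.2  -1.31]
rot rem [0.     0.0018 0.0009] yaw [1.    0.002 0.001]
shift cm [ 0.03  5.28 -0.08]
```

View pics/s21.png

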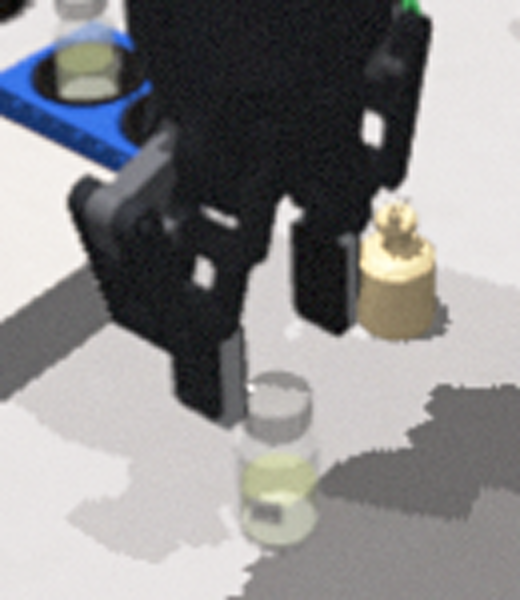

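Emit:
{"op": "servo_tool", "data": {
  "commands": [0, 0.002, 0, 0, 1, -0.2, 0.55, 0, 0, 0, 0, 1, 0, 0.55, 0, 0, 0, 0, 1, 0, 0.55, 0, 0, 0, 0, 1, 0, 0.55, 0, 0, 0, 0, 0.6, 0, 0.55, 0, 0, 0, 0, 0, 0, 0.55]
}}

```text
t: 21.3
tool_pos: [0.4318, 0.1883, 0.0192]
tool_rot: [-1.571, 0.001, -0.0]
contact_force: [0.4, -0.3, -0.4]
opening: 0.0468
```

Run:
```python
from h import *
rem([.4325,.188,.017])
s=grab('scene');crop(s,220,250,350,400,4,'s22.png')
```

```text
t 21.3 pos [0.4318 0.1883 0.0192] open 0.0468 F [ 0.4 -0.3 -0.4] q [ 0.25 -0.08  2.12 -0.    1.1  -1.32]
rot rem [ 0.0003 -0.0007 -0.0001] yaw [ 1.    -0.001 -0.   ]
shift cm [ 0.07  0.22 -0.03]
```

View pics/s22.png

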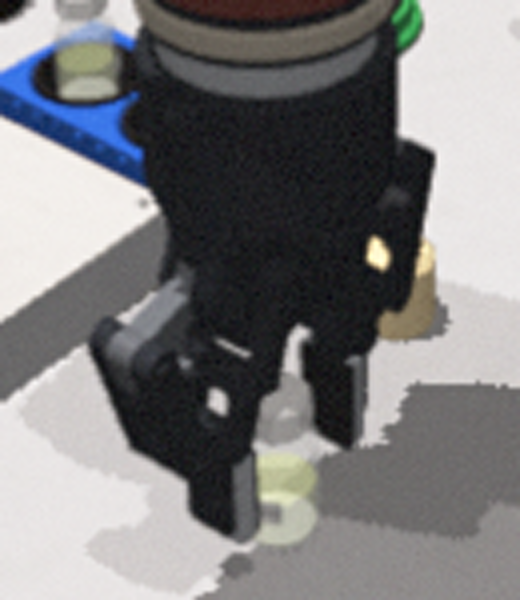

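Emit:
{"op": "servo_tool", "data": {
  "commands": [0, 0, 0, 0.05, 0.2, 0, 0.55, 0, 0, 0, 0, 0, 0, 0, 0, 0, 0, 0, 0, 0, 0, 0, 0, 0, 0, 0, 0, 0, 0, 0, 0, 0, 0, 0, 0, 0, 0, 0, 0, 0, 0, 0, 0, 0, 0, 0, 0, 0, 0],
  "grip_force": 30
}}

```text
t: 22.05
tool_pos: [0.4342, 0.1889, 0.0194]
tool_rot: [-1.57, -0.003, -0.004]
contact_force: [1.1, -0.2, -0.6]
opening: 0.026
```

Run:
```python
from h import *
rem([.4325,.188,.017])
```

```text
t 22.05 pos [0.4342 0.1889 0.0194] open 0.026 F [ 1.1 -0.2 -0.6] q [ 0.25 -0.07  2.12 -0.    1.09 -1.32]
rot rem [-0.0008 -0.0006  0.0042] yaw [ 1.    -0.001  0.004]
shift cm [-0.17  0.24 -0.09]
```

Emit:
{"op": "servo_tool", "data": {
  "commands": [0, 0, 0.003, 0, -0.5, 0, 0, 0, 0, 0, 0, -1, 0, 0, 0, 0, 0, 0, -2, 0, 0, 0, 0, 0, 0, -2, 0, 0, 0, 0, 0, 0, -2, 0, 0, 0, 0, 0, 0, -2, 0, 0, 0, 0, 0, 0, -1, 0, 0, 0, 0, 0, 0, 0, 0, 0]
}}

```text
t: 22.85
tool_pos: [0.4342, 0.1888, 0.1326]
tool_rot: [-1.569, -0.002, -0.003]
contact_force: [-0.0, -0.4, -0.0]
opening: 0.026
```

Run:
```python
from h import *
rem([.604,.051,.12])
s=grab('scene');crop(s,220,200,370,380,3.3,'s23.png')
```

```text
t 22.85 pos [0.4342 0.1888 0.1326] open 0.026 F [-0.  -0.4 -0. ] q [ 0.25 -0.24  2.06  0.    1.32 -1.32]
rot rem [-0.0013 -0.0005  0.0028] yaw [ 1.    -0.001  0.003]
shift cm [ 16.99   1.29 -13.78]
```

View pics/s23.png

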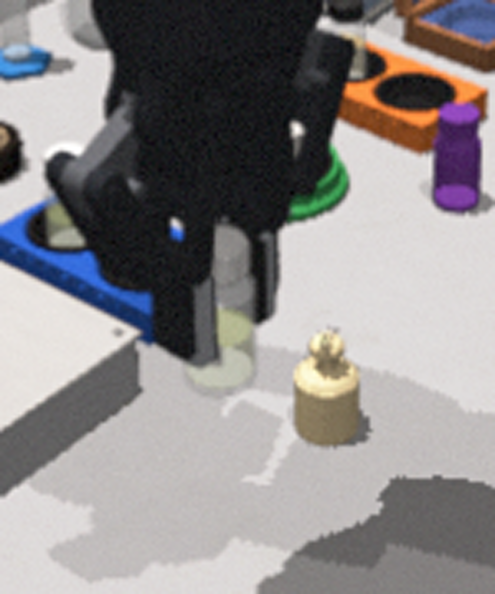

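Emit:
{"op": "servo_tool", "data": {
  "commands": [0, 0, 0.002, 0.8, 0, -0.7, 0, 0, 0, 0, 1.8, 0, -1.4, 0, 0, 0, 0, 2, 0, -1.6, 0, 0, 0, 0, 2, 0, -1.6, 0, 0, 0, 0, 2, 0, -1.6, 0, 0, 0, 0, 2, 0, -1.6, 0, 0, 0, 0, 2, 0.2, -1.6, 0, 0, 0, 0, 2, 0.2, -1.6, 0, 0, 0, 0, 1.4, 0.2, -1.2, 0, 0, 0, 0, 0.7, 0.2, -0.6, 0, 0, 0, 0, 0.2, 0, -0.2, 0, 0, 0, 0, 0, 0, 0, 0]
}}

```text
t: 24.1
tool_pos: [0.6035, 0.0396, 0.1034]
tool_rot: [-1.572, 0.023, 0.021]
contact_force: [0.5, -0.1, -0.8]
opening: 0.0261
```

Run:
```python
from h import *
rem([.604,.051,.075])
s=grab('scene');crop(s,200,180,330,310,5,'s24.png')
```

```text
t 24.1 pos [0.6035 0.0396 0.1034] open 0.0261 F [ 0.5 -0.1 -0.8] q [-0.06  0.13  1.75 -0.    1.29 -1.62]
rot rem [ 0.0013 -0.0013 -0.0278] yaw [ 1.    -0.001 -0.028]
shift cm [0.13 2.84 1.14]
```

View pics/s24.png

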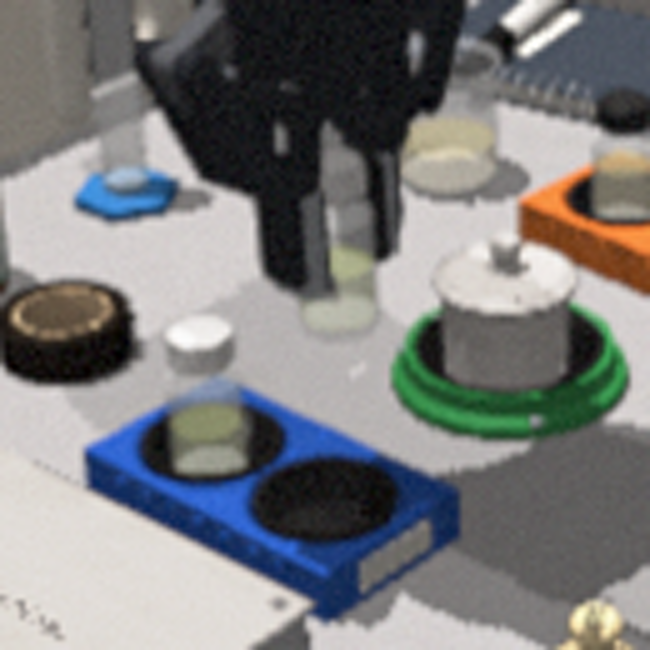

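Emit:
{"op": "servo_tool", "data": {
  "commands": [0.001, -0.001, -0.028, 0.1, 0, 1.1, 0, 0, 0, 0, 0, 0.5, 0, 0, 0, 0, 0, 0, 1, 0, 0, 0, 0, 0, 0, 1, 0, 0, 0, 0, 0, 0, 0.5, 0, 0, 0, 0, 0, 0, 0, 0, 0]
}}

```text
t: 24.75
tool_pos: [0.602, 0.0546, 0.0706]
tool_rot: [-1.57, -0.004, 0.002]
contact_force: [0.4, 0.2, -0.6]
opening: 0.0263
```

Run:
```python
from h import *
rem([.604,.051,.046])
s=grab('scene');crop(s,200,200,330,330,5,'s25.png')
```

```text
t 24.75 pos [0.602  0.0546 0.0706] open 0.0263 F [ 0.4  0.2 -0.6] q [-0.03  0.15  1.79  0.    1.2  -1.61]
rot rem [-0.0004  0.0039  0.0016] yaw [1.    0.004 0.002]
shift cm [ 0.2   2.46 -0.36]
```

View pics/s25.png

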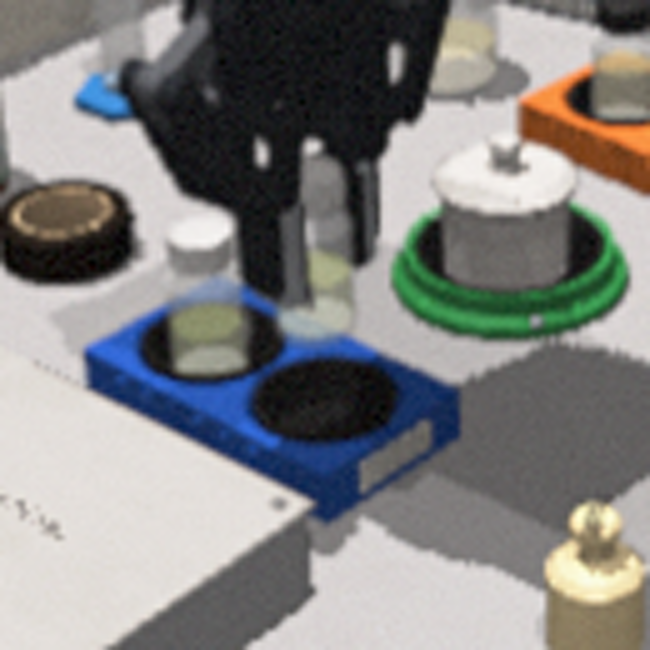

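Emit:
{"op": "servo_tool", "data": {
  "commands": [0, 0.004, 0.001, 0.2, 0.4, -0.35, 0, 0, 0, 0, 0, 0.8, 0, 0, 0, 0, 0, 0, 0.6, 0, 0, 0, 0, 0, 0, 0.3, 0, 0, 0, 0, 0, 0, 0, 0, 0]
}}

```text
t: 25.3
tool_pos: [0.6051, 0.0502, 0.0485]
tool_rot: [-1.57, -0.0, -0.003]
contact_force: [-0.1, 1.7, -0.1]
opening: 0.0261
```

Run:
```python
from h import *
rem([.604,.051,.0255])
s=grab('scene');crop(s,200,200,330,330,5,'s26.png')
```

```text
t 25.3 pos [0.6051 0.0502 0.0485] open 0.0261 F [-0.1  1.7 -0.1] q [-0.04  0.19  1.79  0.    1.16 -1.61]
rot rem [-0.0003 -0.0014  0.0018] yaw [ 1.    -0.001  0.002]
shift cm [-0.12  2.3   0.08]
```

View pics/s26.png

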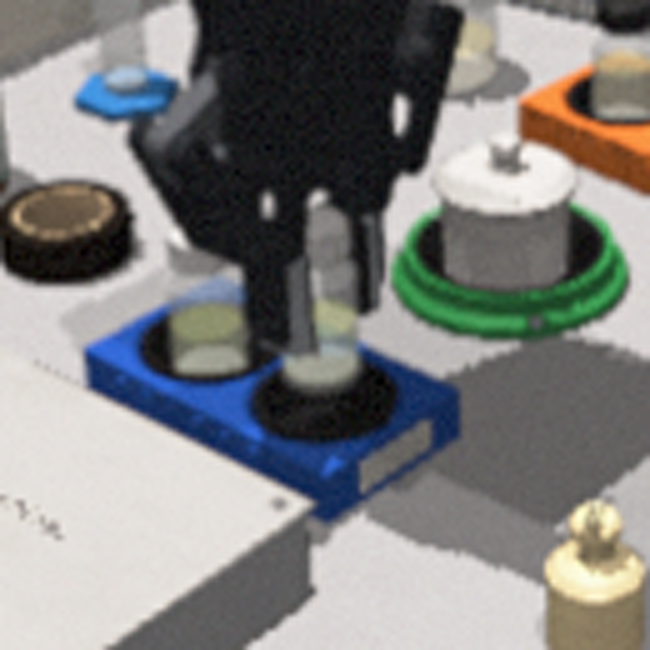

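Vial foot is at s26 (323,372), above the pocket mouth centred at (323,400). That is well centred, so I lower it.

Emit:
{"op": "servo_tool", "data": {
  "commands": [0, -0.001, 0.001, -0.1, 0.4, 0.05, 0, 0, 0, 0, 0, 0.6, 0, 0, 0, 0, 0, 0, 0.5, 0, 0, 0, 0, 0, 0, 0.4, 0, 0, 0, 0, 0, 0, 0.2, 0, 0, 0, 0, 0, 0, 0, 0, 0]
}}

```text
t: 25.95
tool_pos: [0.6044, 0.0509, 0.0263]
tool_rot: [-1.571, -0.001, -0.001]
contact_force: [0.4, -0.6, 0.4]
opening: 0.0257
```

Run:
```python
from h import *
rem([.604,.051,.0255])
s=grab('scene');crop(s,200,200,330,330,5,'s27.png')
```

```text
t 25.95 pos [0.6044 0.0509 0.0263] open 0.0257 F [ 0.4 -0.6  0.4] q [-0.04  0.22  1.8   0.    1.12 -1.61]
rot rem [-0.0003 -0.      0.0017] yaw [ 1.    -0.     0.002]
shift cm [-0.04  0.08  0.01]
```

View pics/s27.png

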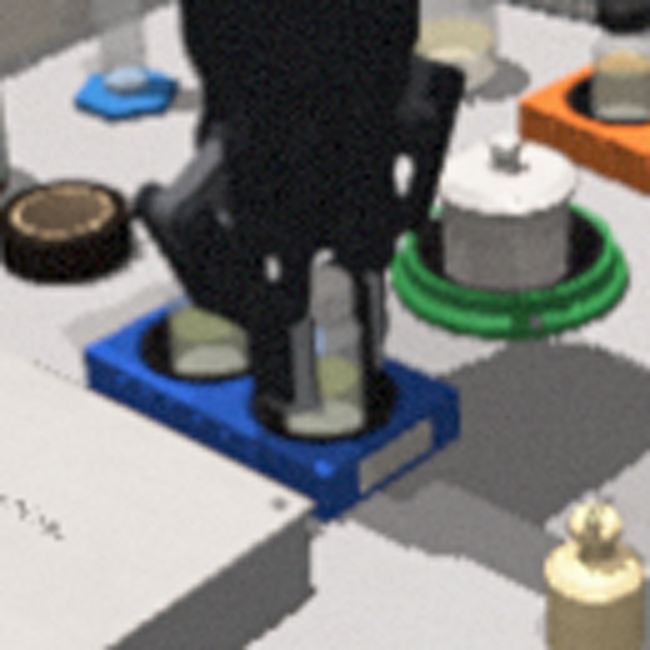

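Emit:
{"op": "servo_tool", "data": {
  "commands": [0, 0, 0, 0, 0.1, 0, 0, 0, 0, 0, 0, 0.05, 0, 0, 0, 0, 0, 0, 0, 0, 0, 0, 0, 0, 0, 0, 0, 0.5, 0, 0, 0, 0, 0, 0, 0.5, 0, 0, 0, 0, 0, 0, 0.5, 0, 0, 0, 0, 0, 0, 0.5, 0, 0, 0, 0, -0.5, 0, 0.5, 0, 0, 0, 0, -1, 0, 0.5, 0, 0, 0, 0, -2, 0, 0.5, 0, 0, 0, 0, -3, 0, 0.5, 0, 0, 0, 0, -3, 0, 0.5, 0, 0, 0, 0, 0, 0, 0.5]
}}

```text
t: 27.3
tool_pos: [0.605, 0.0508, 0.1271]
tool_rot: [-1.571, -0.003, -0.003]
contact_force: [0.5, -0.0, 1.2]
opening: 0.0429
```

Run:
```python
from h import *
rem([.467,.0785,.11])
s=grab('scene');crop(s,200,200,330,330,5,'s28.png')
```

```text
t 27.3 pos [0.605  0.0508 0.1271] open 0.0429 F [ 0.5 -0.   1.2] q [-0.04  0.09  1.75  0.    1.29 -1.61]
rot rem [-0.0002 -0.      0.0043] yaw [ 1.    -0.     0.004]
shift cm [-13.81   1.65   2.77]
```

View pics/s28.png

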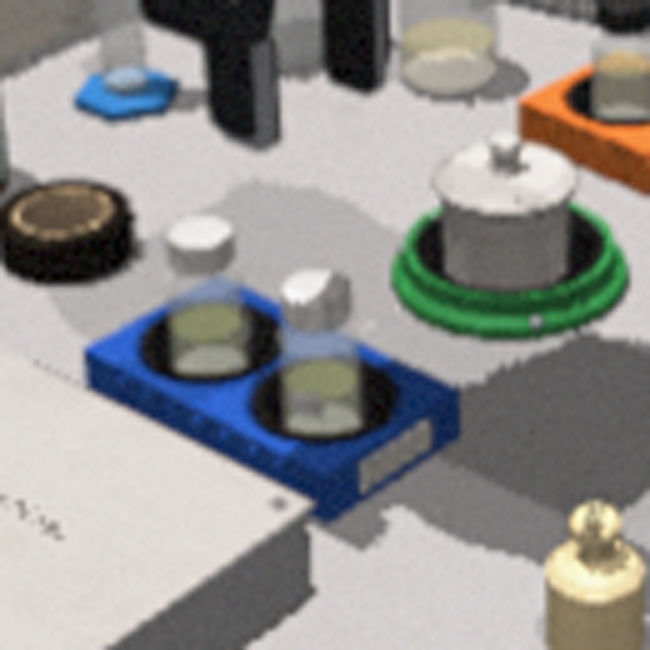

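The white vial is home; its cap is at s28 (315,300), matching its neighbour at (200,243). Next is the brass weight.

Emit:
{"op": "servo_tool", "data": {
  "commands": [0, 0, 0.004, -1, 0, 0.2, 0.6, 0, 0, 0, -2, 0, 0.4, 0.6, 0, 0, 0, -2, 0, 0.4, 0.6, 0, 0, 0, -2, 0, 0.4, 0.6, 0, 0, 0, -2, 0, 0.4, 0.6, 0, 0, 0, -2, 0.5, 0.4, 0.6, 0, 0, 0, -1.2, 0.5, 0.3, 0.6, 0, 0, 0, -0.6, 0.5, 0.2, 0.6, 0, 0, 0, 0, 0, 0, 0.6]
}}

```text
t: 28.25
tool_pos: [0.4578, 0.0796, 0.0969]
tool_rot: [-1.57, 0.022, 0.022]
contact_force: [0.9, 0.3, -0.4]
opening: 0.0511
```

Run:
```python
from h import *
rem([.467,.078,.07])
```

```text
t 28.25 pos [0.4578 0.0796 0.0969] open 0.0511 F [ 0.9  0.3 -0.4] q [ 0.01 -0.2   2.08  0.    1.28 -1.56]
rot rem [-0.0007 -0.0001 -0.0279] yaw [ 1.    -0.    -0.028]
shift cm [ 0.99  2.67 -0.16]
```

Emit:
{"op": "servo_tool", "data": {
  "commands": [0, 0, -0.028, 0.9, 0.5, -0.15, 0.6, 0, 0, 0, 0, 0.8, 0, 0.6, 0, 0, 0, 0, 0.8, 0, 0.6, 0, 0, 0, 0, 0, 0, 0.6]
}}

```text
t: 28.65
tool_pos: [0.4663, 0.0779, 0.073]
tool_rot: [-1.57, 0.002, 0.002]
contact_force: [-0.2, -1.1, 0.0]
opening: 0.0512
```

Run:
```python
from h import *
rem([.467,.078,.013])
s=grab('scene');crop(s,250,230,380,360,5,'s29.png')
```

```text
t 28.65 pos [0.4663 0.0779 0.073 ] open 0.0512 F [-0.2 -1.1  0. ] q [ 0.01 -0.16  2.1   0.    1.21 -1.56]
rot rem [-0.0006 -0.0003 -0.0026] yaw [ 1.    -0.    -0.003]
shift cm [0.08 6.   0.01]
```

View pics/s29.png

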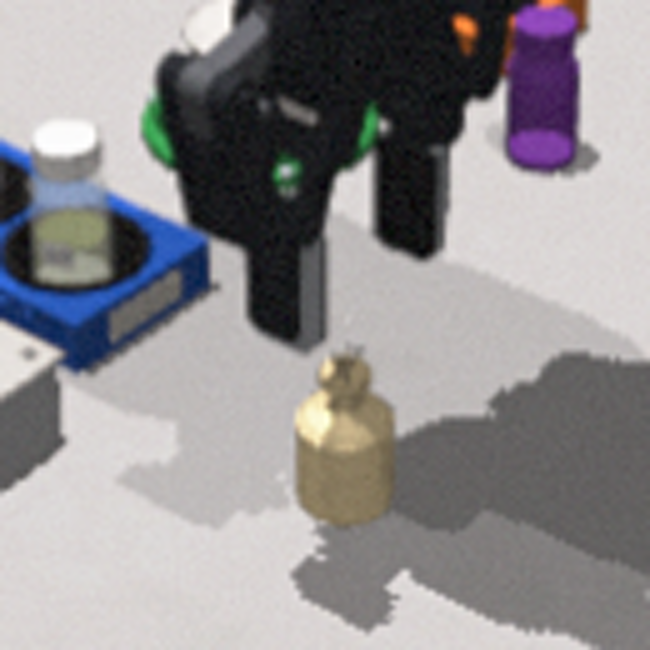

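Emit:
{"op": "servo_tool", "data": {
  "commands": [0, 0, -0.002, 0.1, 1, 0, 0.6, 0, 0, 0, 0, 1.2, 0, 0.6, 0, 0, 0, 0, 1.2, 0, 0.6, 0, 0, 0, 0, 1.2, 0, 0.6, 0, 0, 0, 0, 0.6, 0, 0.6, 0, 0, 0, 0, 0, 0, 0.6]
}}

```text
t: 29.3
tool_pos: [0.4677, 0.0779, 0.0166]
tool_rot: [-1.57, 0.001, 0.0]
contact_force: [0.5, -0.4, -0.3]
opening: 0.0513
```

Run:
```python
from h import *
rem([.467,.078,.013])
```

```text
t 29.3 pos [0.4677 0.0779 0.0166] open 0.0513 F [ 0.5 -0.4 -0.3] q [ 0.01 -0.06  2.12  0.    1.09 -1.56]
rot rem [-0.0006 -0.0004 -0.0008] yaw [ 1.    -0.    -0.001]
shift cm [-0.07  0.36  0.01]
```

Emit:
{"op": "servo_tool", "data": {
  "commands": [0, 0, 0, -0.05, 0.4, 0, 0.6, 0, 0, 0, 0, 0, 0, 0.6, 0, 0, 0, 0, 0, 0, 0, 0, 0, 0, 0, 0, 0, 0, 0, 0, 0, 0, 0, 0, 0, 0, 0, 0, 0, 0, 0, 0, 0, 0, 0, 0, 0, 0, 0, 0, 0, 0, 0, 0, 0, 0],
  "grip_force": 45
}}

```text
t: 30.1
tool_pos: [0.4677, 0.078, 0.0131]
tool_rot: [-1.57, -0.0, -0.001]
contact_force: [0.3, -0.2, -2.2]
opening: 0.028
```

Run:
```python
from h import *
rem([.467,.078,.013])
```

```text
t 30.1 pos [0.4677 0.078  0.0131] open 0.028 F [ 0.3 -0.2 -2.2] q [ 0.01 -0.06  2.12  0.    1.08 -1.56]
rot rem [-0.0007 -0.0003  0.0008] yaw [ 1.    -0.     0.001]
shift cm [-0.07  0.01  0.  ]
```

Emit:
{"op": "servo_tool", "data": {
  "commands": [0, 0, 0, 0, -0.5, 0, 0, 0, 0, 0, 0, -1, 0, 0, 0, 0, 0, 0, -2, 0, 0, 0, 0, 0, 0, -2.2, 0, 0, 0, 0, 0, 0, -2.2, 0, 0, 0, 0, 0, 0, -2.2, 0, 0, 0, 0, 0, 0, -1, 0, 0, 0, 0, 0, 0, 0, 0, 0]
}}

```text
t: 30.9
tool_pos: [0.4672, 0.0779, 0.1319]
tool_rot: [-1.57, -0.001, -0.002]
contact_force: [0.4, -0.4, -1.8]
opening: 0.0281
```

Run:
```python
from h import *
rem([.625,-.307,.12])
s=grab('scene');crop(s,250,180,380,340,3.7,'s30.png')
```

```text
t 30.9 pos [0.4672 0.0779 0.1319] open 0.0281 F [ 0.4 -0.4 -1.8] q [ 0.01 -0.24  2.06  0.    1.32 -1.56]
rot rem [-0.0006 -0.0003  0.0017] yaw [ 1.    -0.     0.002]
shift cm [ 15.79   1.19 -38.48]
```

View pics/s30.png

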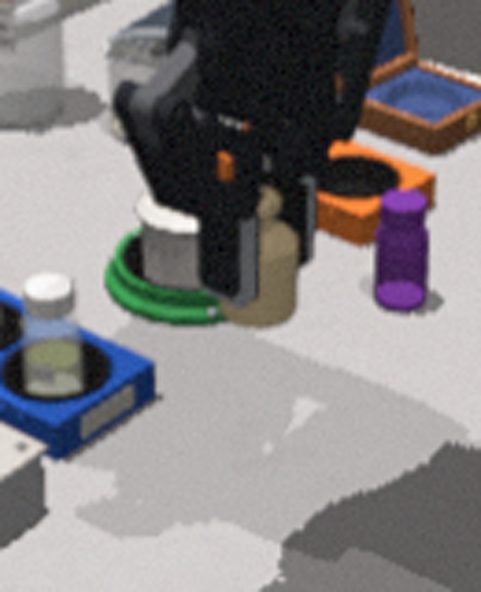

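Emit:
{"op": "servo_tool", "data": {
  "commands": [0, 0, 0.001, 0.5, 0, -1.2, 0, 0, 0, 0, 1, 0, -2.4, 0, 0, 0, 0, 1.3, 0, -3, 0, 0, 0, 0, 1.3, 0, -3, 0, 0, 0, 0, 1.3, 0, -3, 0, 0, 0, 0, 1.3, 0, -3, 0, 0, 0, 0, 1.3, 0, -3, 0, 0, 0, 0, 1.3, 0, -3, 0, 0, 0, 0, 1.3, 0, -3, 0, 0, 0, 0, 1.3, 0, -3, 0, 0, 0, 0, 1.3, 0, -3, 0, 0, 0, 0, 1, 0, -2.4, 0, 0, 0, 0, 0.6, 0, -1.6, 0, 0, 0, 0, 0.3, 0, -0.8, 0, 0, 0, 0, 0, 0, 0, 0]
}}

```text
t: 32.45
tool_pos: [0.6094, -0.2998, 0.098]
tool_rot: [-1.558, 0.033, 0.028]
contact_force: [-0.0, 0.9, -1.8]
opening: 0.028
```

Run:
```python
from h import *
rem([.627,-.307,.12])
s=grab('scene');crop(s,310,100,440,230,5,'s31.png')
```

```text
t 32.45 pos [ 0.6094 -0.2998  0.098 ] open 0.028 F [-0.   0.9 -1.8] q [-0.56  0.31  1.55 -0.01  1.32 -2.13]
rot rem [-0.0123 -0.0029 -0.0391] yaw [ 0.999 -0.003 -0.039]
shift cm [ 1.67 -2.28 -0.69]
```

View pics/s31.png

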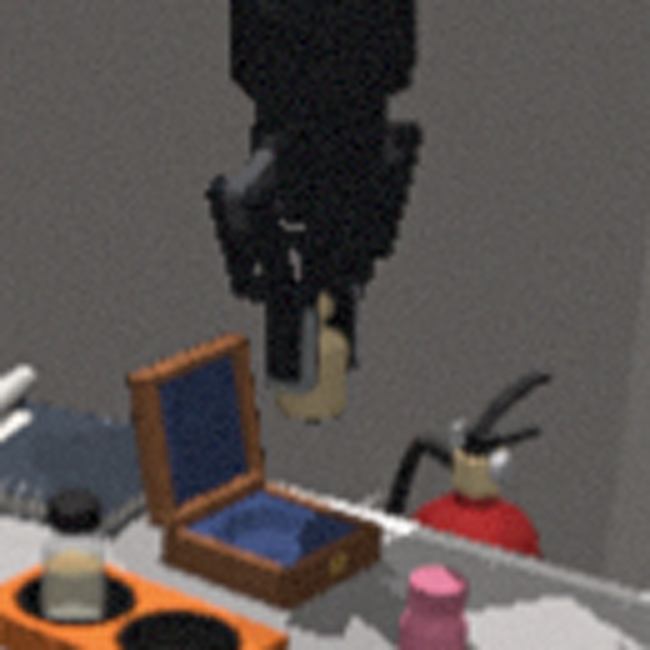

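Emit:
{"op": "servo_tool", "data": {
  "commands": [-0.012, -0.003, -0.039, 1.4, 0, -0.7, 0, 0, 0, 0, 0, 0, 0, 0, 0, 0, 0, 0, 0, 0, 0]
}}

```text
t: 32.8
tool_pos: [0.6213, -0.3033, 0.0951]
tool_rot: [-1.567, 0.002, 0.005]
contact_force: [0.4, 0.3, -1.3]
opening: 0.0283
```

Run:
```python
from h import *
rem([.629,-.307,.07])
```

```text
t 32.8 pos [ 0.6213 -0.3033  0.0951] open 0.0283 F [ 0.4  0.3 -1.3] q [-0.56  0.32  1.55  0.    1.28 -2.14]
rot rem [-0.0038  0.0024 -0.0045] yaw [ 1.     0.002 -0.004]
shift cm [ 0.78  2.5  -0.38]
```

Emit:
{"op": "servo_tool", "data": {
  "commands": [-0.004, 0.002, -0.004, 0.6, 0.2, -0.35, 0, 0, 0, 0, 0, 0.8, 0, 0, 0, 0, 0, 0, 0.8, 0, 0, 0, 0, 0, 0, 0.6, 0, 0, 0, 0, 0, 0, 0, 0, 0]
}}

```text
t: 33.3
tool_pos: [0.6268, -0.3046, 0.0685]
tool_rot: [-1.57, 0.0, 0.004]
contact_force: [0.5, 0.4, -1.9]
opening: 0.0278
```

Run:
```python
from h import *
rem([.629,-.307,.0225])
s=grab('scene');crop(s,310,120,440,250,5,'s32.png')
t=grab('top');crop(t,360,150,490,280,5,'t32.png')
```

```text
t 33.3 pos [ 0.6268 -0.3046  0.0685] open 0.0278 F [ 0.5  0.4 -1.9] q [-0.56  0.36  1.55 -0.    1.24 -2.13]
rot rem [-0.0011  0.0023 -0.0029] yaw [ 1.     0.002 -0.003]
shift cm [ 0.24  4.6  -0.25]
```

View pics/s32.png

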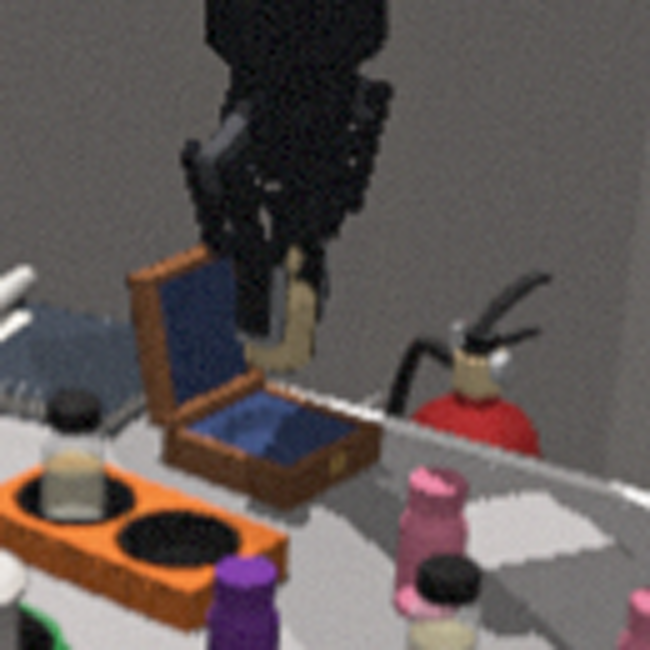

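View pics/t32.png

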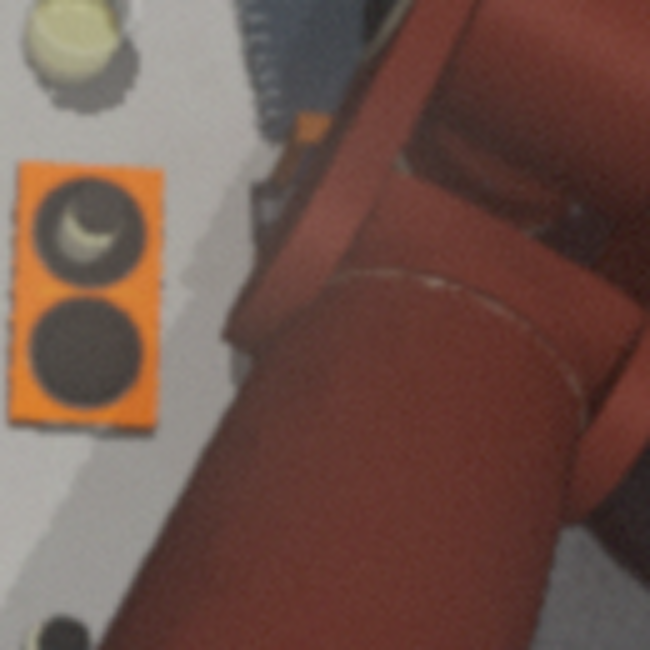

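Emit:
{"op": "servo_tool", "data": {
  "commands": [-0.001, 0.002, -0.003, 0.2, 0.5, -0.2, 0, 0, 0, 0, 0, 0.8, 0, 0, 0, 0, 0, 0, 0.8, 0, 0, 0, 0, 0, 0, 0.6, 0, 0, 0, 0, 0, 0, 0, 0, 0]
}}

```text
t: 33.9
tool_pos: [0.6299, -0.3077, 0.0411]
tool_rot: [-1.572, -0.002, -0.003]
contact_force: [-0.6, 0.6, -2.4]
opening: 0.0278
```

Run:
```python
from h import *
rem([.629,-.307,.0225])
s=grab('scene');crop(s,310,140,410,240,7,'s33.png')
```

```text
t 33.9 pos [ 0.6299 -0.3077  0.0411] open 0.0278 F [-0.6  0.6 -2.4] q [-0.56  0.39  1.55  0.    1.19 -2.13]
rot rem [ 0.0016 -0.0004  0.0029] yaw [ 1.    -0.     0.003]
shift cm [-0.1   1.85  0.07]
```

View pics/s33.png

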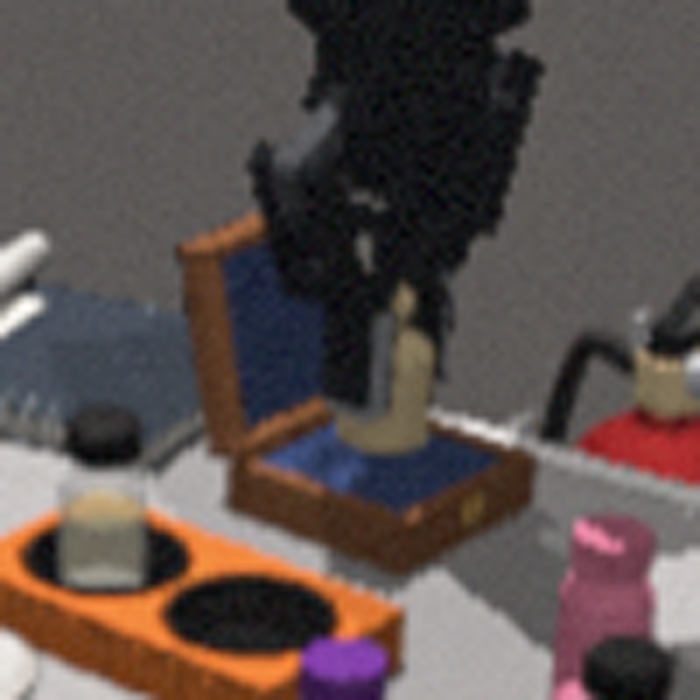

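Emit:
{"op": "servo_tool", "data": {
  "commands": [0.001, 0, 0.003, -0.1, 0.4, 0.05, 0, 0, 0, 0, 0, 0.5, 0, 0, 0, 0, 0, 0, 0.5, 0, 0, 0, 0, 0, 0, 0.3, 0, 0, 0, 0, 0, 0, 0, 0, 0]
}}

```text
t: 34.45
tool_pos: [0.6294, -0.3075, 0.0237]
tool_rot: [-1.572, -0.001, -0.001]
contact_force: [0.1, -0.0, -1.5]
opening: 0.0284
```

Run:
```python
from h import *
rem([.629,-.307,.0225])
s=grab('scene');crop(s,310,140,410,240,7,'s34.png')
```

```text
t 34.45 pos [ 0.6294 -0.3075  0.0237] open 0.0284 F [ 0.1 -0.  -1.5] q [-0.56  0.41  1.56 -0.    1.17 -2.13]
rot rem [ 0.0014 -0.0003  0.0011] yaw [ 1.    -0.     0.001]
shift cm [-0.04  0.12  0.05]
```

View pics/s34.png

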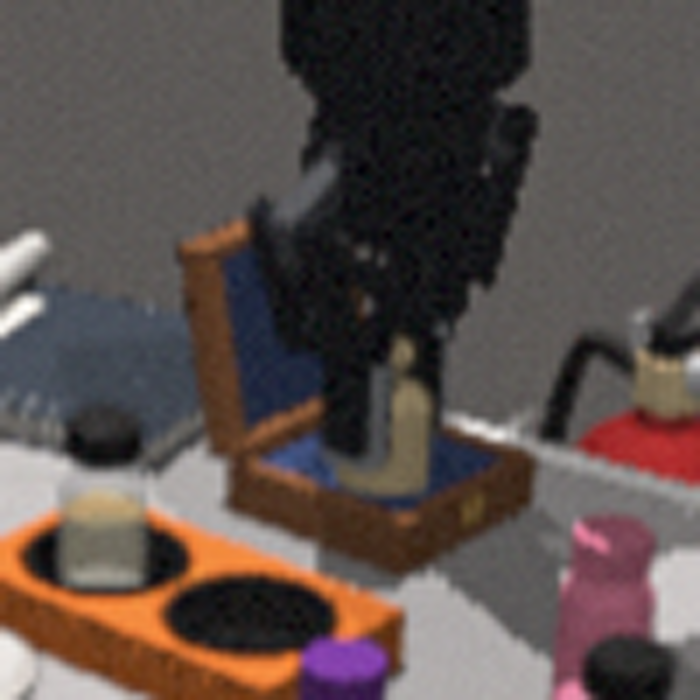

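Emit:
{"op": "servo_tool", "data": {
  "commands": [0, 0, 0, 0, 0.15, 0, 0, 0, 0, 0, 0, 0.05, 0, 0, 0, 0, 0, 0, 0, 0, 0]
}}

```text
t: 34.8
tool_pos: [0.6299, -0.3078, 0.0223]
tool_rot: [-1.573, -0.001, -0.002]
contact_force: [-0.2, 0.2, -1.1]
opening: 0.0281
```

Run:
```python
from h import *
rem([.629,-.307,.0225])
```

```text
t 34.8 pos [ 0.6299 -0.3078  0.0223] open 0.0281 F [-0.2  0.2 -1.1] q [-0.56  0.42  1.56 -0.    1.17 -2.13]
rot rem [ 0.0021 -0.0003  0.0021] yaw [ 1.    -0.     0.002]
shift cm [-0.09 -0.02  0.08]
```

Emit:
{"op": "servo_tool", "data": {
  "commands": [0, 0, 0, 0, 0.06, 0, 0, 0, 0, 0, 0, 0, 0, 0, 0, 0, 0, 0, 0, 0, 0.45, 0, 0, 0, 0, 0, 0, 0.45, 0, 0, 0, 0, 0, 0, 0.45, 0, 0, 0, 0, 0, 0, 0.45, 0, 0, 0, -0.05, -0.5, 0, 0.45, 0, 0, 0, -0.05, -1, 0, 0.45, 0, 0, 0, -0.1, -2, 0, 0.45, 0, 0, 0, 0, -2, 0, 0.45, 0, 0, 0, 0, -3, 0, 0.45, 0, 0, 0, 0, -1, 0, 0.45]
}}

```text
t: 36.0
tool_pos: [0.6278, -0.3078, 0.1233]
tool_rot: [-1.574, -0.002, -0.003]
contact_force: [0.2, 0.6, 0.9]
opening: 0.0388
```

Run:
```python
from h import *
rem([.4685,-.1685,.10])
s=grab('scene');crop(s,310,140,410,240,7,'s35.png')
```

```text
t 36.0 pos [ 0.6278 -0.3078  0.1233] open 0.0388 F [0.2 0.6 0.9] q [-0.56  0.3   1.52 -0.    1.32 -2.13]
rot rem [ 0.0029 -0.0002  0.0034] yaw [ 1.    -0.     0.003]
shift cm [-15.94   2.23  13.94]
```

View pics/s35.png

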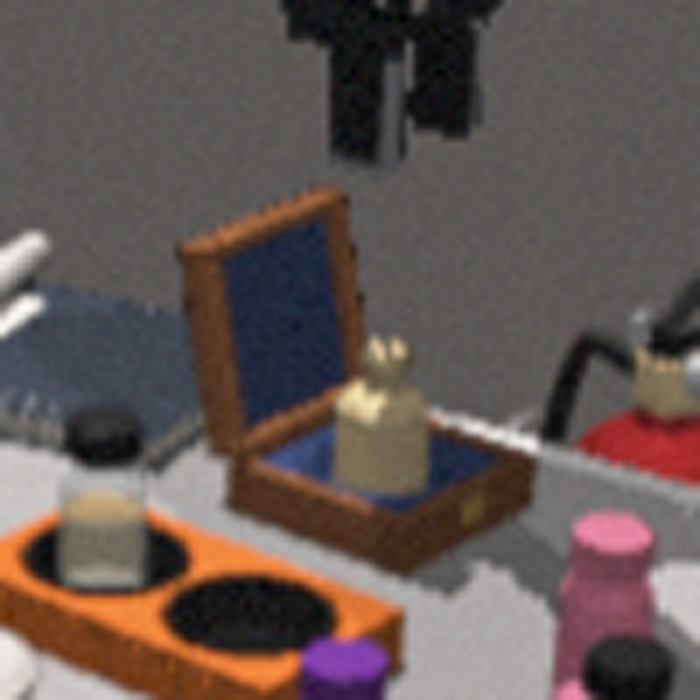

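The weight stands upright in its case, at s35 (382,430). Next is the black vial.

Emit:
{"op": "servo_tool", "data": {
  "commands": [0.003, 0, 0.003, -1, 0, 0.9, 0.5, 0, 0, 0, -2, 0, 1.75, 0.5, 0, 0, 0, -2.2, 0, 1.9, 0.5, 0, 0, 0, -2.2, 0, 1.9, 0.5, 0, 0, 0, -2.2, 0, 1.9, 0.5, 0, 0, 0, -2.2, 0, 1.9, 0.5, 0, 0, 0, -2.2, 0, 1.9, 0.5, 0, 0, 0, -1.2, 0, 1.2, 0.5, 0, 0, 0, -0.5, 0, 0.5, 0.5, 0, 0, 0, 0, 0, 0, 0.5]
}}

```text
t: 37.05
tool_pos: [0.4609, -0.1626, 0.1149]
tool_rot: [-1.566, 0.007, 0.005]
contact_force: [0.5, -1.2, 0.1]
opening: 0.043
```

Run:
```python
from h import *
rem([.4685,-.1685,.08])
```

```text
t 37.05 pos [ 0.4609 -0.1626  0.1149] open 0.043 F [ 0.5 -1.2  0.1] q [-0.49 -0.17  2.03  0.    1.29 -2.06]
rot rem [-0.0043 -0.0011 -0.0074] yaw [ 1.    -0.001 -0.007]
shift cm [ 0.78  3.48 -0.6 ]
```

Emit:
{"op": "servo_tool", "data": {
  "commands": [-0.004, -0.001, -0.007, 0.7, 0.5, -0.6, 0.55, 0, 0, 0, 0, 1, 0, 0.55, 0, 0, 0, 0, 1, 0, 0.55, 0, 0, 0, 0, 0.5, 0, 0.55, 0, 0, 0, 0, 0, 0, 0.55]
}}

```text
t: 37.55
tool_pos: [0.4699, -0.171, 0.0811]
tool_rot: [-1.571, 0.002, -0.001]
contact_force: [-0.1, -0.3, -0.1]
opening: 0.0469
```

Run:
```python
from h import *
rem([.4685,-.1685,.017])
s=grab('scene');crop(s,330,170,460,300,5,'s36.png')
```

```text
t 37.55 pos [ 0.4699 -0.171   0.0811] open 0.0469 F [-0.1 -0.3 -0.1] q [-0.5  -0.1   2.03 -0.    1.22 -2.07]
rot rem [-0.0001 -0.0014 -0.0007] yaw [ 1.    -0.001 -0.001]
shift cm [-0.14  6.41  0.25]
```

View pics/s36.png

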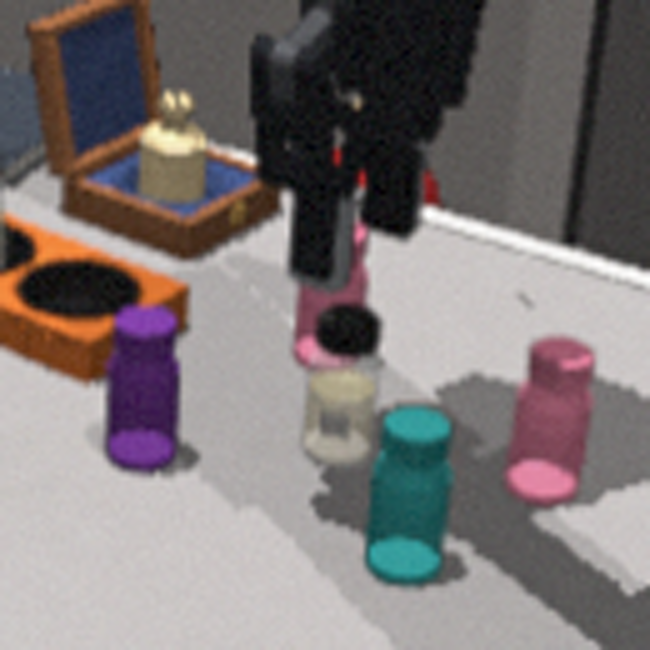

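Run:
```python
from h import *
d=load('scene');T=np.linalg.inv(d['cam_to_world']);r,_=cv2.Rodrigues(T[:3,:3])
for p in([.4699,-.171,.084],[.4685,-.1685,.06],[.4685,-.1685,0.],[.4699,-.171+.0235+.007,.084],[.4699,-.171-.0235-.007,.084]):
    q=cv2.projectPoints(np.array([p],float),r,T[:3,3],d['camera_matrix'],d['dist_coeffs'])[0].ravel()
    print(p,((q-[330,170])*5).round(0))
t=grab('top');crop(t,330,240,410,320,7,'t36.png')
```

```text
[0.4699, -0.171, 0.084] [353. 254.]
[0.4685, -0.1685, 0.06] [348. 315.]
[0.4685, -0.1685, 0.0] [334. 454.]
[0.4699, -0.1405, 0.084] [312. 284.]
[0.4699, -0.2015, 0.084] [392. 224.]
```

View pics/t36.png

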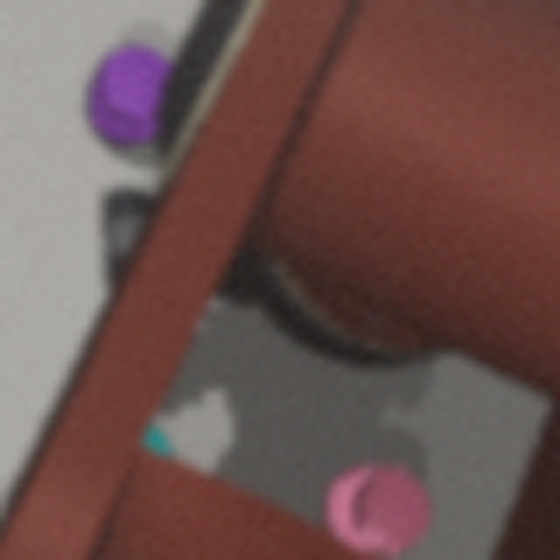

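Emit:
{"op": "servo_tool", "data": {
  "commands": [0, -0.001, 0, -0.2, 0.8, 0.3, 0.55, 0, 0, 0, 0, 1, 0, 0.55, 0, 0, 0, 0, 0.6, 0, 0.55, 0, 0, 0, 0, 0, 0, 0.55]
}}

```text
t: 38.05
tool_pos: [0.4686, -0.168, 0.0568]
tool_rot: [-1.572, -0.002, -0.002]
contact_force: [0.1, -0.3, 0.5]
opening: 0.0471
```

Run:
```python
from h import *
rem([.468,-.168,.017])
s=grab('scene');crop(s,330,170,460,300,5,'s37.png')
```

```text
t 38.05 pos [ 0.4686 -0.168   0.0568] open 0.0471 F [ 0.1 -0.3  0.5] q [-0.49 -0.08  2.05 -0.    1.17 -2.06]
rot rem [ 0.0014 -0.      0.0021] yaw [ 1.    -0.     0.002]
shift cm [-0.07  3.98  0.01]
```

View pics/s37.png

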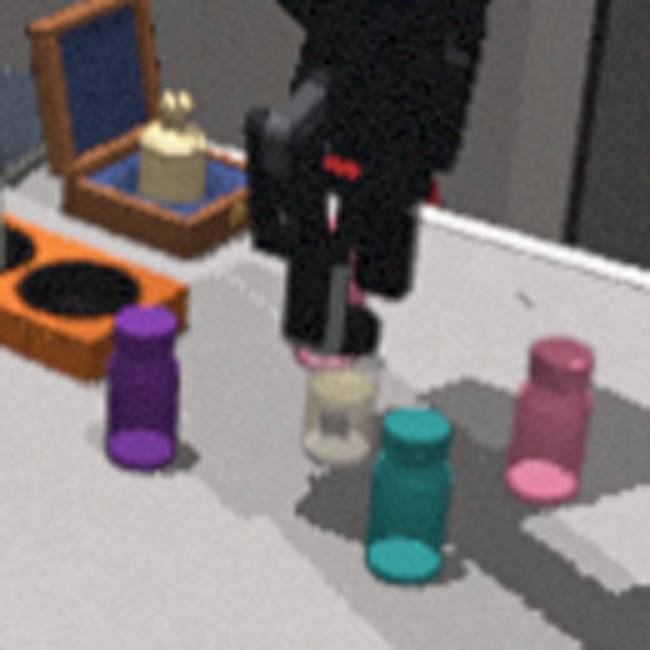

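Fingers straddle the black cap. I descend and close.

Emit:
{"op": "servo_tool", "data": {
  "commands": [0.001, 0, 0.002, -0.05, 1, 0, 0.55, 0, 0, 0, 0, 1.2, 0, 0.55, 0, 0, 0, 0, 1, 0, 0.55, 0, 0, 0, 0, 0.5, 0, 0.55, 0, 0, 0, 0, 0, 0, 0.55]
}}

```text
t: 38.6
tool_pos: [0.4684, -0.1682, 0.0169]
tool_rot: [-1.571, -0.0, -0.0]
contact_force: [-0.3, -0.1, -0.1]
opening: 0.0468
```

Run:
```python
from h import *
rem([.468,-.168,.018])
```

```text
t 38.6 pos [ 0.4684 -0.1682  0.0169] open 0.0468 F [-0.3 -0.1 -0.1] q [-0.49 -0.01  2.06 -0.    1.09 -2.06]
rot rem [ 0.0006 -0.0001  0.0005] yaw [ 1. -0.  0.]
shift cm [-0.04 -0.11  0.02]
```

Emit:
{"op": "servo_tool", "data": {
  "commands": [0, 0, 0, 0, -0.15, 0, 0.55, 0, 0, 0, 0, 0, 0, 0, 0, 0, 0, 0, 0, 0, 0, 0, 0, 0, 0, 0, 0, 0, 0, 0, 0, 0, 0, 0, 0, 0, 0, 0, 0, 0, 0, 0, 0, 0, 0, 0, 0, 0, 0],
  "grip_force": 30
}}

```text
t: 39.3
tool_pos: [0.4694, -0.1688, 0.0198]
tool_rot: [-1.573, -0.002, -0.002]
contact_force: [0.8, -0.4, -0.1]
opening: 0.026
```

Run:
```python
from h import *
rem([.468,-.168,.018])
```

```text
t 39.3 pos [ 0.4694 -0.1688  0.0198] open 0.026 F [ 0.8 -0.4 -0.1] q [-0.49 -0.01  2.06 -0.    1.09 -2.06]
rot rem [ 0.0018 -0.0001  0.0027] yaw [ 1.    -0.     0.003]
shift cm [-0.14  0.18  0.08]
```

Emit:
{"op": "servo_tool", "data": {
  "commands": [0, 0, 0, 0, -0.5, 0, 0, 0, 0, 0, 0, -1, 0, 0, 0, 0, 0, 0, -2, 0, 0, 0, 0, 0, 0, -2, 0, 0, 0, 0, 0, 0, -2, 0, 0, 0, 0, 0, 0, -2, 0, 0, 0, 0, 0, 0, -1, 0, 0, 0, 0, 0, 0, 0, 0, 0]
}}

```text
t: 40.1
tool_pos: [0.4691, -0.1686, 0.133]
tool_rot: [-1.573, -0.003, -0.003]
contact_force: [-0.2, 0.9, 0.3]
opening: 0.026
```

Run:
```python
from h import *
rem([.6015,-.1905,.12])
s=grab('scene');crop(s,320,140,450,270,5,'s38.png')
```

```text
t 40.1 pos [ 0.4691 -0.1686  0.133 ] open 0.026 F [-0.2  0.9  0.3] q [-0.49 -0.18  2.   -0.    1.31 -2.06]
rot rem [ 0.0026 -0.      0.0044] yaw [ 1.    -0.     0.004]
shift cm [13.23  1.36 -2.19]
```

View pics/s38.png

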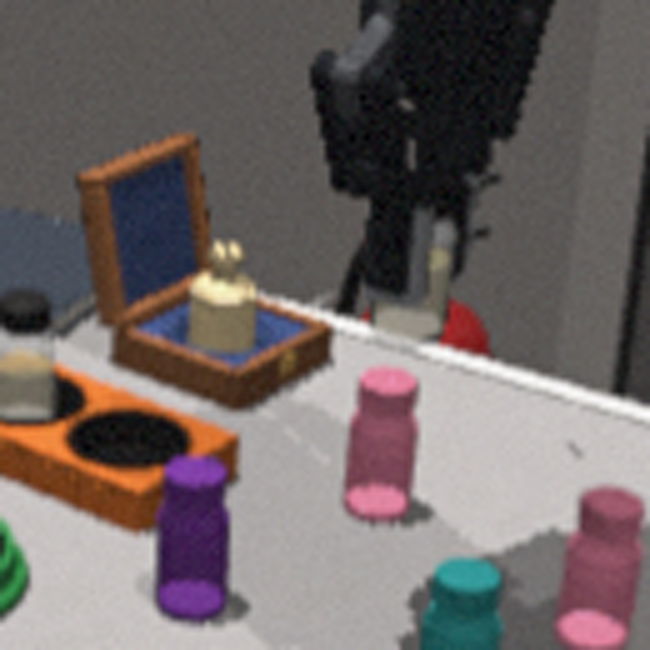

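The black vial is held upright, foot at s38 (408,320). I carry it to the orange caddy.

Emit:
{"op": "servo_tool", "data": {
  "commands": [0.002, 0, 0.004, 0.8, 0, -0.1, 0, 0, 0, 0, 1.8, 0, -0.3, 0, 0, 0, 0, 2, 0, -0.3, 0, 0, 0, 0, 2, 0, -0.4, 0, 0, 0, 0, 2, 0, -0.4, 0, 0, 0, 0, 2, 0, -0.3, 0, 0, 0, 0, 1.4, 0.2, -0.3, 0, 0, 0, 0, 0.8, 0.2, -0.1, 0, 0, 0, 0, 0.4, 0.2, 0, 0, 0, 0, 0, 0, 0, 0, 0]
}}

```text
t: 41.15
tool_pos: [0.6026, -0.1882, 0.1091]
tool_rot: [-1.561, 0.017, 0.016]
contact_force: [0.4, -0.9, -0.5]
opening: 0.026
```

Run:
```python
from h import *
rem([.6015,-.1905,.075])
```

```text
t 41.15 pos [ 0.6026 -0.1882  0.1091] open 0.026 F [ 0.4 -0.9 -0.5] q [-0.42  0.18  1.68  0.    1.3  -1.99]
rot rem [-0.0101 -0.0006 -0.0213] yaw [ 1.    -0.    -0.021]
shift cm [-0.04  3.41 -0.27]
```

Emit:
{"op": "servo_tool", "data": {
  "commands": [-0.01, 0, -0.021, 0, 0.5, -0.25, 0, 0, 0, 0, 0, 1, 0, 0, 0, 0, 0, 0, 1, 0, 0, 0, 0, 0, 0, 0.6, 0, 0, 0, 0, 0, 0, 0, 0, 0]
}}

```text
t: 41.65
tool_pos: [0.6001, -0.1897, 0.0743]
tool_rot: [-1.569, 0.004, 0.002]
contact_force: [0.2, -0.4, -0.4]
opening: 0.0257
```

Run:
```python
from h import *
rem([.6015,-.1905,.048])
s=grab('scene');crop(s,290,140,410,260,5,'s39.png')
```

```text
t 41.65 pos [ 0.6001 -0.1897  0.0743] open 0.0257 F [ 0.2 -0.4 -0.4] q [-0.42  0.21  1.72 -0.    1.22 -1.99]
rot rem [-0.0017 -0.0009 -0.0038] yaw [ 1.    -0.001 -0.004]
shift cm [ 0.15  2.63 -0.08]
```

View pics/s39.png

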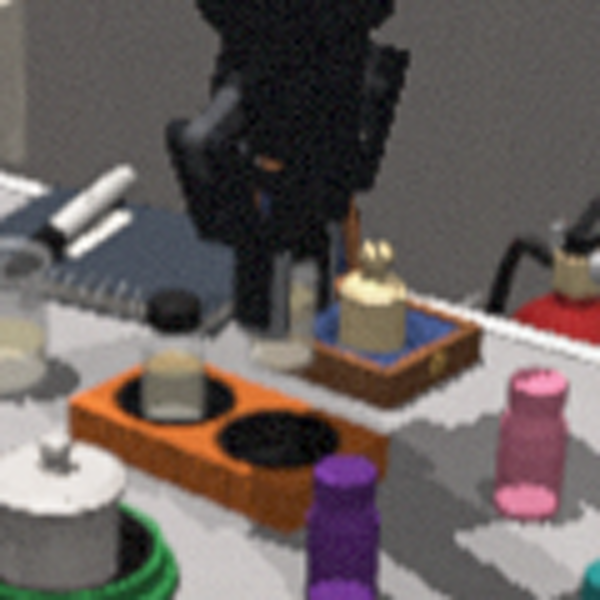

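Emit:
{"op": "servo_tool", "data": {
  "commands": [-0.001, 0, -0.003, 0.15, 0.5, -0.05, 0, 0, 0, 0, 0, 0.8, 0, 0, 0, 0, 0, 0, 0.8, 0, 0, 0, 0, 0, 0, 0.4, 0, 0, 0, 0, 0, 0, 0, 0, 0]
}}

```text
t: 42.2
tool_pos: [0.6027, -0.1906, 0.0485]
tool_rot: [-1.571, -0.0, -0.002]
contact_force: [-0.5, 0.8, 0.1]
opening: 0.0258
```

Run:
```python
from h import *
rem([.6015,-.1905,.0258])
s=grab('scene');crop(s,290,140,410,260,5,'s40.png')
```

```text
t 42.2 pos [ 0.6027 -0.1906  0.0485] open 0.0258 F [-0.5  0.8  0.1] q [-0.42  0.24  1.73  0.    1.17 -1.99]
rot rem [ 0.0002 -0.0008  0.0013] yaw [ 1.    -0.001  0.001]
shift cm [-0.12  2.27  0.01]
```

View pics/s40.png

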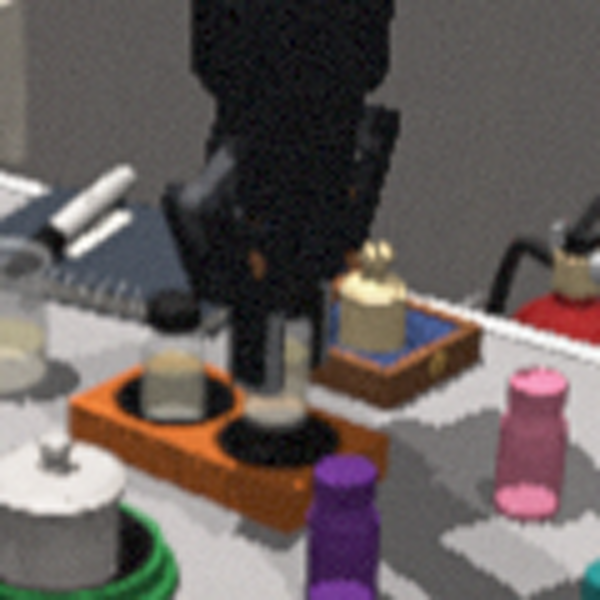

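Emit:
{"op": "servo_tool", "data": {
  "commands": [0, 0, 0.001, -0.1, 0.5, 0, 0, 0, 0, 0, 0, 0.6, 0, 0, 0, 0, 0, 0, 0.5, 0, 0, 0, 0, 0, 0, 0.4, 0, 0, 0, 0, 0, 0, 0.15, 0, 0, 0, 0, 0, 0, 0, 0, 0]
}}

```text
t: 42.85
tool_pos: [0.602, -0.1908, 0.0258]
tool_rot: [-1.572, -0.0, -0.002]
contact_force: [-0.7, -0.2, 0.6]
opening: 0.0259
```

Run:
```python
from h import *
rem([.6015,-.1905,.0258])
s=grab('scene');crop(s,290,140,410,260,5,'s41.png')
```

```text
t 42.85 pos [ 0.602  -0.1908  0.0258] open 0.0259 F [-0.7 -0.2  0.6] q [-0.42  0.27  1.74 -0.    1.13 -1.99]
rot rem [ 0.0007 -0.0008  0.0013] yaw [ 1.    -0.001  0.001]
shift cm [-0.05  0.    0.03]
```

View pics/s41.png

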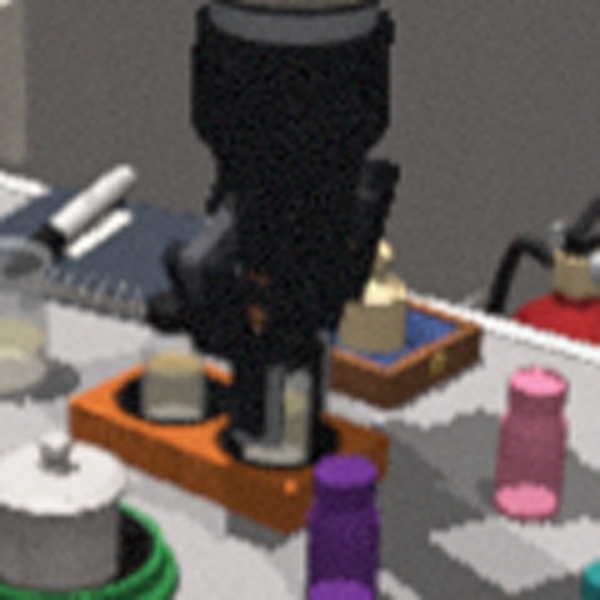

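Emit:
{"op": "servo_tool", "data": {
  "commands": [0, 0, 0, 0, 0.06, 0, 0, 0, 0, 0, 0, 0, 0, 0, 0, 0, 0, 0, 0, 0, 0.5, 0, 0, 0, 0, 0, 0, 0.5, 0, 0, 0, 0, 0, 0, 0.5, 0, 0, 0, 0, 0, 0, 0.5, 0, 0, 0, 0, -0.5, 0, 0.5, 0, 0, 0, 0, -1, 0, 0.5, 0, 0, 0, 0, -2, 0, 0.5, 0, 0, 0, 0, -3, 0, 0.5, 0, 0, 0, 0, -4, 0, 0.5, 0, 0, 0, 0, -4, 0, 0.5, 0, 0, 0, -3, -1, 1, 0.5, 0, 0, 0, -4, 0, 2, 0.5, 0, 0, 0, -4, 0, 2, 0.5, 0, 0, 0, -4, 0, 3, 0.5, 0, 0, 0, 0, 0, 0, 0.5]
}}

```text
t: 44.6
tool_pos: [0.4486, -0.1093, 0.1954]
tool_rot: [-1.576, -0.008, -0.011]
contact_force: [-0.1, -1.7, 0.3]
opening: 0.0428
```

Run:
```python
from h import *
rem([.4,0,.25])
s=grab('scene');crop(s,200,140,440,320,3.3,'s42.png')
t=grab('top');crop(t,240,160,460,260,3.6,'t42.png')
```

```text
t 44.6 pos [ 0.4486 -0.1093  0.1954] open 0.0428 F [-0.1 -1.7  0.3] q [-0.4  -0.34  2.03 -0.    1.44 -1.97]
rot rem [ 0.0052 -0.0019  0.0116] yaw [ 1.    -0.002  0.012]
shift cm [-4.82 -5.57 10.89]
```

View pics/s42.png

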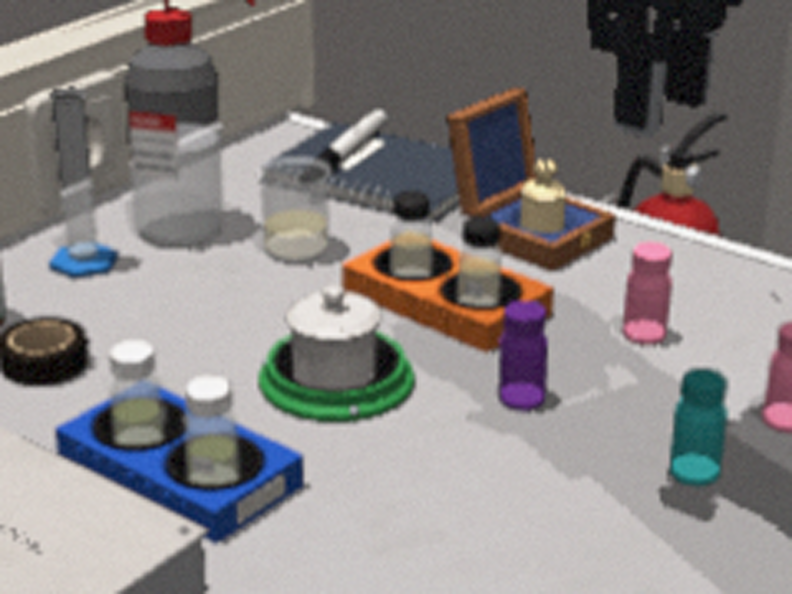

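View pics/t42.png

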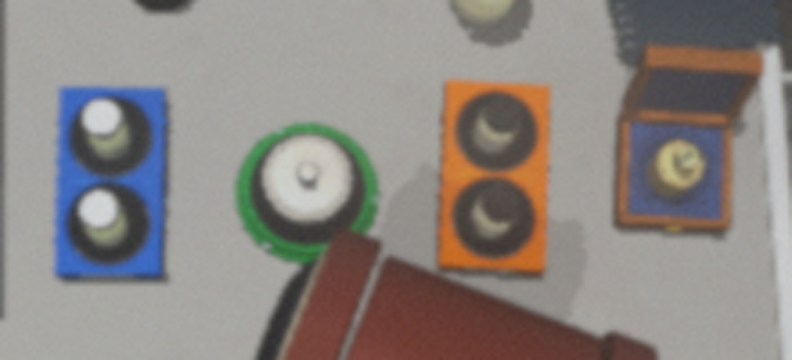

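All five are placed. One numeric check before handing in.

Run:
```python
from h import *
t=load('top');t={k:t[k] for k in t}
for n,x,y,z in(('white',97,208,.066),('whitetaken',101,116,.066),('black',493,198,.066),('blacktaken',496,112,.066),('lidknob',308,175,.062),('lid plate',280,195,.045),('weight',682,159,.06)):
    u=240+(x+.5)/3.6-.5;v=160+(y+.5)/3.6-.5
    print(n,'pix@z',p3(t,u,v,z).round(4),'depth',p3(t,u,v).round(4))
# black cap by scene
s=load('scene');s={k:s[k] for k in s}
for n,x,y in(('black',482,232),('blacktaken',411,203),('white',208,388),('whitetaken',131,352),('lidknob',334,296)):
    u=200+(x+.5)/3.3-.5;v=140+(y+.5)/3.3-.5
    print(n,'scene pix',p3(s,u,v,.066 if n!='lidknob' else .062).round(4),p3(s,u,v).round(4))
o=monitor.get_obs();print(o['t'],o['contact_force'],o['dq'].round(3))
```

```text
white pix@z [0.6054 0.0517 0.066 ] depth [0.6049 0.0514 0.0683]
whitetaken pix@z [0.6621 0.0489 0.066 ] depth [0.6625 0.049  0.0646]
black pix@z [ 0.6056 -0.1854  0.066 ] depth [ 0.6055 -0.1854  0.0663]
blacktaken pix@z [ 0.6588 -0.1899  0.066 ] depth [ 0.6594 -0.1902  0.0639]
lidknob pix@z [ 0.6233 -0.075   0.062 ] depth [ 0.6231 -0.0749  0.0632]
lid plate pix@z [ 0.6152 -0.058   0.045 ] depth [ 0.6145 -0.0579  0.0484]
weight pix@z [ 0.6284 -0.3032  0.06  ] depth [ 0.6284 -0.3033  0.0597]
black scene pix [ 0.5949 -0.1789  0.066 ] [ 0.5961 -0.1807  0.065 ]
blacktaken scene pix [ 0.6535 -0.1866  0.066 ] [ 0.6561 -0.1902  0.064 ]
white scene pix [0.6027 0.0536 0.066 ] [0.6028 0.0535 0.0659]
whitetaken scene pix [0.6591 0.0516 0.066 ] [0.6617 0.0492 0.064 ]
lidknob scene pix [ 0.6189 -0.0669  0.062 ] [ 0.6226 -0.0715  0.0589]
44.7 [1.26928402 0.63565126 0.18749933] [-0.009  0.063 -0.064  0.001 -0.01  -0.001]
```

Run:
```python
from station import ticket
print(ticket.finish_job())
```

```text
the job is handed in; nothing more can be done
None
```

All five things are in their holders and the job is handed in, at about 45 s of the 125 s allowed. I put the cup in the green nest first and its lid on it. The white vial then went into the blue caddy, the weight into its case, and the black vial into the orange caddy.

- **Final pictures:** everything stood upright and in its own place. The beaker and the purple, pink and turquoise look-alikes had not visibly moved, and the gripper was clear and open.
- **Heights:** the depth readings match the seated heights. The caps were at about 66 mm (expected 66), the lid knob at 59–63 mm (expected 62) and the weight's knob at 60 mm (expected 60).
- **Disagreement:** the two cameras differed by up to about 8 mm in y for the lid knob and about 11 mm in x for the black cap. I relied on the seated heights, since a vial, the weight or the cup that is fully down can be off centre by only about 3.5 mm. The lid's centring rests on the lid and cup edges lining up in the picture and on the arm's own position.
- **Grip readings:** the gripper's opening read 2–3 mm below the true sizes throughout, for example 8 mm on the 11 mm knob. It did not affect any grasp.

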